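Press a seat-cover hem and snap in its clamps

ROBOT

A 6-joint arm with a two-finger parallel gripper is mounted at the origin on the work surface. World frame = base frame: x ahead of the robot, y to its left, z up, the work surface at z = 0. Lengths are in m, angles in rad, forces in N, time in s.
With the tool pointing down it reaches from about 0.35 to 0.775 m from the base axis. Payload 5.5 kg.
Tool frame: the origin (TCP) lies at the very end of the fingers, on their centre line; the grasp point (between the pads) lies env.grasp_offset behind it (env.grasp_offset is the distance from the TCP to the grasp point, in m); x points along the fingers, y is the direction in which the jaws open and shut, and the axes are right-handed (so a half turn about x gives the same grasp; the last joint's range is limited). The gripper opens to 85 mm and grips with 20 to 120 N. Pads are 22 mm wide; open, the fingers measure 114 mm over their backs; the gripper's body (76 mm by 85 mm) begins 54 mm behind the grasp point. The pads swing forward as they close: fully open they stand 13 mm farther back than shut.
Start: joints at [1.067, 0.313, 0.046, 1.304, 0, 1.431], TCP at [0.205, 0.537, 0.231] pointing down, gripper open.
Joint ranges: [-2.76, 2.76], [-0.86, 1.69], [-1.03, 1.26], [-2.2, 2.34], [-1.47, 1.5], [-3.14, 3.14]. Speed limits (rad/s): [2.57, 2.57, 3.14, 3.14, 3.14, 3.14].

INTERFACE

Orientations are given as a unit quaternion [w, x, y, z].
In Python, from workcell import get_state, viewer, job, env gives the robot as it stands.
- The arm moves only by the tool send_rows, never from a script. Its argument "plan" is a list of rows, each a list of 6 numbers: the shift along the tool's x, y, z in mm, then the turn, a rotation vector about the tool's x, y, z in degrees. A call has exactly 10 rows; each row is the pose to reach, as a shift and turn from the pose commanded when the call began, along the tool's axes at that moment; what a row does not reach only later rows make up. A row lasts 1/8 s, in which the tool goes at most 62.5 mm and 10.7 degrees, less where a joint would pass 70% of its speed; a pose out of reach is approached as far as the arm can. A call with a gripper value outside its range is refused whole. "claw" is the finger opening in mm, from 0 to 85.4, set as the call begins (left out, the last holds). The fingers move at their own pace and stop on an object; "newtons" is the grip in N (left out, the last holds). Time passes only in rows, so rows that repeat a pose let the fingers close, or fill a call up. It gives the time, the measured TCP pose, the force and the opening at its end, in the units of the state.
- get_state(): the state, without advancing time (a new reading comes with each control period).
- viewer.read_camera(name): name is "scene" or "top" or "wrist"; returns a dict with "frame" (400x640x3 uint8, blue, green, red), "mtx" (3x3 intrinsics, pixels), "k1" (the pictures are not rectified: a ray, as slopes to the right and down, at radius r is drawn at 1 + k1 r^2 times it, then the intrinsics apply), "rvec" (rotation vector, rad) and "tvec" (3), from world to camera coordinates, as OpenCV has them. Camera axes: x right, y down, z forward; pixel columns grow to the right and rows downward; lengths in m; the calibration is good to about 2 mm. A picture is of the moment at which its call begins. There is no depth.
- job.hand_in(): hands the job in, once; it reports no verdict.
The state is a dict: "clock": time; "joint_pos": joint angles; "qvel": joint speeds; "tau": joint torques, N m; "tcp_pos": TCP position; "orientation": TCP orientation; "wrist_force": force on the tool from outside, world axes, zero at the start; "ft_torque": the same for the moment, N m; "finger_gap": finger opening in m.
Only numpy, scipy, OpenCV 4.12 (cv2) and the standard library are available. Lean on these libraries where they do the work, as an engineer would, in place of code of your own. Each camera call takes 0.05 s, during which the arm holds its last target.

TASK

The cover's hem has just been glued to the upturned seat base: take the pressing block from its tray, lay it lengthwise on the hem and, with light, steady pressure, draw it along in one stroke from the nose end to the tail end, then stand the block on its sole back in the tray. Over the pressed hem snap every hem clamp that is laid out on the bench fully home, each at a station of its own, square across the hem with both tabs caught (any station will do, and there may be fewer clamps than stations). Leave the glue tin, brush and spray can alone.

Things in the scene. Friction and masses are not known exactly. Their poses are not given: they have to be found in the camera images.
- hem_nose_end (a point): Nose end of the glued hem, on its centre line and surface. The hem is a flat brown vinyl strip, 340 x 46 mm, on the level grey underside (deck, 75 mm above the bench) of an upturned motorcycle seat (250 x 360 mm, fixed to the bench). It runs along the seat's long edge nearest the robot, its centre line 60 mm in from that edge. Axes of all seat points: y along the hem to the nose, z up.
- hem_mid (a point): Middle of the hem, on its surface; y along the hem to the nose, x across the hem away from the robot. The nose end of the seat (robot's left) has a flat steel tongue sticking out, the tail end a steel latch loop 26 mm high. Ribs (8 mm high), loop and tongue all lie more than 50 mm beyond the hem's centre line, on the far half of the deck.
- hem_tail_end (a point): Tail end of the hem, on its centre line and surface, 340 mm from the nose end; axes as hem_mid.
- station1 (a point): Clamp station 1, on the hem's centre line and the deck surface, 120 mm to the nose side of hem_mid. A station is a pair of through windows in the deck, one each side of the hem; each is 48 mm along the hem and reaches from 26 to 41 mm from the centre line. A home clamp lies with its origin on this point, its x along the point's x (across the hem), either way round.
- station2 (a point): Clamp station 2, as station 1, 40 mm to the nose side of hem_mid. The deck is 5 mm thick and hollow for 30 mm below; a clamp's barbs catch under the outer edges of the windows.
- station3 (a point): Clamp station 3, as station 1, 40 mm to the tail side of hem_mid.
- station4 (a point): Clamp station 4, as station 1, 120 mm to the tail side of hem_mid.
- clamp1: Snap-in hem clamp, ivory nylon, 96 g: plate 96 x 52 x 6 mm; on its top, along the middle, a grip rib 70 long, 14 wide, 20 mm high; below each end a sprung tab 44 mm wide and 22 mm deep. Origin: centre of the plate's underside; x along plate and rib, z up. It stands on its tabs on the bench, origin 22 mm up, rib top 48 mm up. Two to four clamps are present; None if absent.
- clamp2: Another clamp, as clamp1, or None if absent. The tabs' feet lie 34 to 37 mm from the clamp's centre; outside them a lead-in slope of 1 in 2 runs up and out to a barb 45 mm from the centre, whose catching edge is 6 mm below the plate. Pressing a clamp down into its windows takes 12 to 20 N in all, most of it over the last 12 mm; then the barbs snap out under the deck.
- clamp3: Another clamp, as clamp1, or None if absent. When home its plate lies on the deck, the origin at the deck's surface (up to 1 mm of play), and it cannot be lifted out.
- clamp4: Another clamp, as clamp1, or None if absent.
- clamp1_tab_a (a joint): Inward deflection of clamp1's sprung tab at its +x end, in m: 0 when free or snapped home, 0.004 or more while squeezed in a window (limit 0.006; 800 N/m, 1.2 N preload). None if absent.
- clamp1_tab_b (a joint): Inward deflection of clamp1's sprung tab at its -x end, in m: 0 when free or snapped home, 0.004 or more while squeezed in a window (limit 0.006; 800 N/m, 1.2 N preload). None if absent.
- clamp2_tab_a (a joint): Inward deflection of clamp2's sprung tab at its +x end, in m: 0 when free or snapped home, 0.004 or more while squeezed in a window (limit 0.006; 800 N/m, 1.2 N preload). None if absent.
- clamp2_tab_b (a joint): Inward deflection of clamp2's sprung tab at its -x end, in m: 0 when free or snapped home, 0.004 or more while squeezed in a window (limit 0.006; 800 N/m, 1.2 N preload). None if absent.
- clamp3_tab_a (a joint): Inward deflection of clamp3's sprung tab at its +x end, in m: 0 when free or snapped home, 0.004 or more while squeezed in a window (limit 0.006; 800 N/m, 1.2 N preload). None if absent.
- clamp3_tab_b (a joint): Inward deflection of clamp3's sprung tab at its -x end, in m: 0 when free or snapped home, 0.004 or more while squeezed in a window (limit 0.006; 800 N/m, 1.2 N preload). None if absent.
- clamp4_tab_a (a joint): Inward deflection of clamp4's sprung tab at its +x end, in m: 0 when free or snapped home, 0.004 or more while squeezed in a window (limit 0.006; 800 N/m, 1.2 N preload). None if absent.
- clamp4_tab_b (a joint): Inward deflection of clamp4's sprung tab at its -x end, in m: 0 when free or snapped home, 0.004 or more while squeezed in a window (limit 0.006; 800 N/m, 1.2 N preload). None if absent.
- block: Wooden pressing block, 90 x 44 mm, 64 high, 230 g; grip ridge on top 80 long, 22 wide, 30 mm high. Below, a felt sole 80 x 38 mm on springs: 4.5 N starts it moving into the block, 12 N at 5 mm, 19.5 N at 10 mm, where it bottoms. Origin: centre of the unpressed sole's underside; y along block and ridge, z up; works either way round. Starts standing in its tray.
- tray: Shallow dark steel tray, fixed on the bench, 100 x 140 mm outside, walls 5 mm thick and 22 mm high, floor 5 mm thick. Origin: centre of its underside; y along its length, z up.
- glue_tin: Yellow glue tin, 90 mm across and 115 mm high, standing; origin at the centre of its base. Bystander.
- brush: Red-handled glue brush 160 mm long, lying flat on the bench; origin on its underside; x along it. Bystander.
- spray_can: Blue spray can, 64 mm across and 170 mm high, standing; origin at the centre of its base. Bystander.
Not all that is in view belongs to the job. What is shaped like the clamp2 but green or turquoise is not meant.

How it is judged:
On the way, in this order (a step that is already met when the one before it is completed fails the run):
1. the block presses on the hem at its nose end (contact force between block and seat between 3 and 25 N and x of block in the frame of hem_mid between -0.012 and 0.012 m and angle between the y axis of block and the y axis of hem_mid, either way round below 0.2 rad and y of block in the frame of hem_mid above 0.11 m), for 0.1 s.
2. still pressing, it passes the first quarter of the hem (contact force between block and seat between 3 and 25 N and x of block in the frame of hem_mid between -0.012 and 0.012 m and angle between the y axis of block and the y axis of hem_mid, either way round below 0.2 rad and y of block in the frame of hem_mid between 0.05 and 0.08 m), for 0.1 s.
3. still pressing, it passes the middle of the hem (contact force between block and seat between 3 and 25 N and x of block in the frame of hem_mid between -0.012 and 0.012 m and angle between the y axis of block and the y axis of hem_mid, either way round below 0.2 rad and y of block in the frame of hem_mid between -0.015 and 0.015 m), for 0.1 s.
4. still pressing, it passes the third quarter of the hem (contact force between block and seat between 3 and 25 N and x of block in the frame of hem_mid between -0.012 and 0.012 m and angle between the y axis of block and the y axis of hem_mid, either way round below 0.2 rad and y of block in the frame of hem_mid between -0.08 and -0.05 m), for 0.1 s.
5. still pressing, it reaches the tail end of the hem (contact force between block and seat between 3 and 25 N and x of block in the frame of hem_mid between -0.012 and 0.012 m and angle between the y axis of block and the y axis of hem_mid, either way round below 0.2 rad and y of block in the frame of hem_mid below -0.11 m), for 0.1 s.
At the end, for the whole second after the job is handed in: every clamp present sits at a station (within 5 mm, plate within 2 mm of the deck, square within 7 degrees, level, both tabs sprung back), and the block stands on its sole on the tray's floor; all at rest (((horizontal distance between clamp1 and station1 below 0.005 m and z of clamp1 in the frame of station1 between -0.003 and 0.002 m) or (horizontal distance between clamp1 and station2 below 0.005 m and z of clamp1 in the frame of station2 between -0.003 and 0.002 m) or (horizontal distance between clamp1 and station3 below 0.005 m and z of clamp1 in the frame of station3 between -0.003 and 0.002 m) or (horizontal distance between clamp1 and station4 below 0.005 m and z of clamp1 in the frame of station4 between -0.003 and 0.002 m)) and angle between each of clamp1, clamp2, clamp3, clamp4's own z axis and vertical below 0.06 rad and angle between the x axis of each of clamp1, clamp2, clamp3, clamp4 and the x axis of hem_mid, either way round below 0.12 rad and value of joint each of clamp1_tab_a, clamp1_tab_b, clamp2_tab_a, clamp2_tab_b, clamp3_tab_a, clamp3_tab_b, clamp4_tab_a, clamp4_tab_b below 0.002 m and linear speed of each of clamp1, clamp2, clamp3, clamp4, block below 0.02 m/s and ((horizontal distance between clamp2 and station1 below 0.005 m and z of clamp2 in the frame of station1 between -0.003 and 0.002 m) or (horizontal distance between clamp2 and station2 below 0.005 m and z of clamp2 in the frame of station2 between -0.003 and 0.002 m) or (horizontal distance between clamp2 and station3 below 0.005 m and z of clamp2 in the frame of station3 between -0.003 and 0.002 m) or (horizontal distance between clamp2 and station4 below 0.005 m and z of clamp2 in the frame of station4 between -0.003 and 0.002 m)) and ((horizontal distance between clamp3 and station1 below 0.005 m and z of clamp3 in the frame of station1 between -0.003 and 0.002 m) or (horizontal distance between clamp3 and station2 below 0.005 m and z of clamp3 in the frame of station2 between -0.003 and 0.002 m) or (horizontal distance between clamp3 and station3 below 0.005 m and z of clamp3 in the frame of station3 between -0.003 and 0.002 m) or (horizontal distance between clamp3 and station4 below 0.005 m and z of clamp3 in the frame of station4 between -0.003 and 0.002 m)) and ((horizontal distance between clamp4 and station1 below 0.005 m and z of clamp4 in the frame of station1 between -0.003 and 0.002 m) or (horizontal distance between clamp4 and station2 below 0.005 m and z of clamp4 in the frame of station2 between -0.003 and 0.002 m) or (horizontal distance between clamp4 and station3 below 0.005 m and z of clamp4 in the frame of station3 between -0.003 and 0.002 m) or (horizontal distance between clamp4 and station4 below 0.005 m and z of clamp4 in the frame of station4 between -0.003 and 0.002 m)) and x of block in the frame of tray between -0.045 and 0.045 m and y of block in the frame of tray between -0.065 and 0.065 m and z of block in the frame of tray below 0.01 m and angle between block's own z axis and vertical below 0.1 rad); the robot touches nothing.
It fails at once if the glue tin is moved more than 3 cm or knocked over (distance of glue_tin from where it was at the start of the episode above 0.03 m or angle between glue_tin's own z axis and vertical above 0.5 rad).
It fails at once if the glue brush is moved more than 3 cm or knocked over (distance of brush from where it was at the start of the episode above 0.03 m).
It fails at once if the spray can is moved more than 3 cm or knocked over (distance of spray_can from where it was at the start of the episode above 0.03 m or angle between spray_can's own z axis and vertical above 0.5 rad).
It fails at once if the block is pressed on the seat with more than 40 N (contact force between block and seat above 40 N).
Of clamp1, clamp2, clamp3, clamp4 only 2 to 4 are there at a start; the rules pass over those that are not, and their reading is None.
At some moment in a run one of clamp1, clamp2, clamp3, clamp4 may be knocked a few centimetres aside while the robot is not near it.
It also fails if it takes over 210 s, if anything falls off the work surface, if the arm or the gripper's body presses on something with over 40 N, if the wrist force passes 120 N, or if a joint passes its speed limit or range.

## Working session

There is one attempt and no reset: what is moved stays moved. The work goes in short steps, Python scripts to look and compute and a tool call to move; the robot and the scene stay as the last step left them, time stands still between calls to the robot, and variables do not carry over. Pictures are saved under pics/ and viewed, and the job is handed in when it is done.

Besides the shell and the picture viewer there is one more tool, called after ">>>" as name([rows], argument=value, ...), one row to a line, values as JSON. send_rows: Moves the arm, as the interface text tells. Its arguments: {"type":"object","properties":{"plan":{"type":"array"},"claw":{"type":"number"},"newtons":{"type":"number"}},"required":["plan"]}

```bash
ls; mkdir -p pics; cat > h.py <<'E'
import numpy as np, cv2
from workcell import get_state, viewer, job, env
def cam(name,fn=None):
    d=viewer.read_camera(name)
    if fn: cv2.imwrite('pics/'+fn,d['frame'])
    return d
def ray(d,uv):
    K=np.array(d['mtx']);k1=d['k1']
    uv=np.atleast_2d(np.array(uv,float))
    p=cv2.undistortPoints(uv.reshape(-1,1,2),K,np.array([k1,0,0,0.])).reshape(-1,2)
    R=cv2.Rodrigues(np.array(d['rvec'],float))[0];t=np.array(d['tvec'],float).ravel()
    D=np.c_[p,np.ones(len(p))]@R
    return -R.T@t,D
def onz(d,uv,z):
    c,D=ray(d,uv)
    return c+D*((z-c[2])/D[:,2])[:,None]
def proj(d,P):
    return cv2.projectPoints(np.atleast_2d(np.array(P,float)),np.array(d['rvec'],float),np.array(d['tvec'],float),np.array(d['mtx']),np.array([d['k1'],0,0,0.]))[0].reshape(-1,2)
E
python3 - <<'E'
from h import *
print(get_state(),env.grasp_offset)
for n in ['scene','top','wrist']:
    d=cam(n,n+'0.png'); print(n,d['mtx'],d['k1'],d['rvec'],d['tvec'])
E
```

```text
pics
{'clock': 0.0, 'joint_pos': array([1.06739149e+00, 3.14023195e-01, 4.49811985e-02, 1.30359736e+00,
       3.25445064e-05, 1.43120898e+00]), 'qvel': array([ 0.00302871, -0.00027218,  0.00044878, -0.00187665, -0.00012395,
       -0.00084296]), 'tau': array([-9.92809146e-04, -4.80632758e+01,  2.98532152e+01,  1.95455714e-02,
       -2.79577289e-04,  5.45608444e-06]), 'tcp_pos': array([0.2043563 , 0.53691727, 0.23039681]), 'orientation': array([ 0.69522253,  0.12730604,  0.69565616, -0.12853522]), 'wrist_force': array([-0.07946641,  0.32831005,  0.00262493]), 'ft_torque': array([ 0.03004167, -0.00231031,  0.02083978]), 'finger_gap': 0.08524547312758038} 0.0187
scene [[394.46283281   0.         321.64115111]
 [  0.         394.46283281 193.50195468]
 [  0.           0.           1.        ]] -0.08411077813174386 [ 1.77951896  1.73247558 -0.70347343] [-0.09363685 -0.28290666  1.45119728]
top [[471.80825804   0.         320.0190892 ]
 [  0.         471.80825804 195.23634156]
 [  0.           0.           1.        ]] 0.023347862991556393 [ 2.1188112  -2.14203197  0.15839703] [0.10118196 0.4915668  1.63374028]
wrist [[345.27947094   0.         315.38712895]
 [  0.         345.27947094 204.43590421]
 [  0.           0.           1.        ]] -0.025905505730053194 [-2.35544698 -1.62354195 -0.263689  ] [-0.57322971 -0.04058107  0.38097195]
```

View pics/scene0.png

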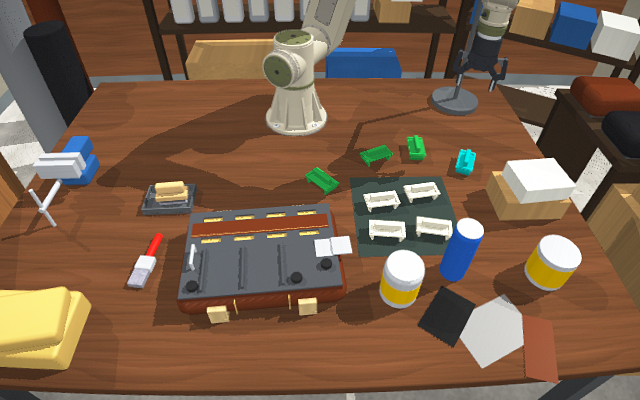

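View pics/top0.png

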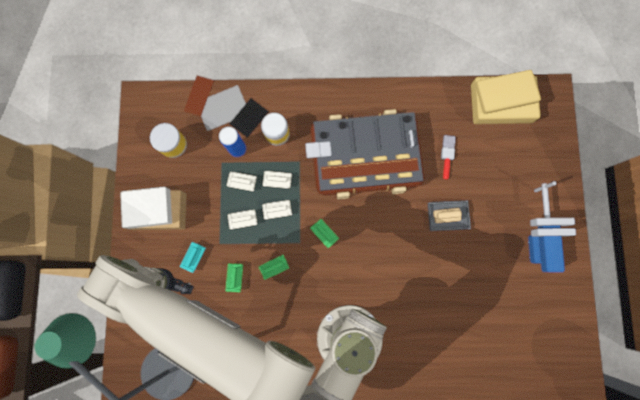

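View pics/wrist0.png

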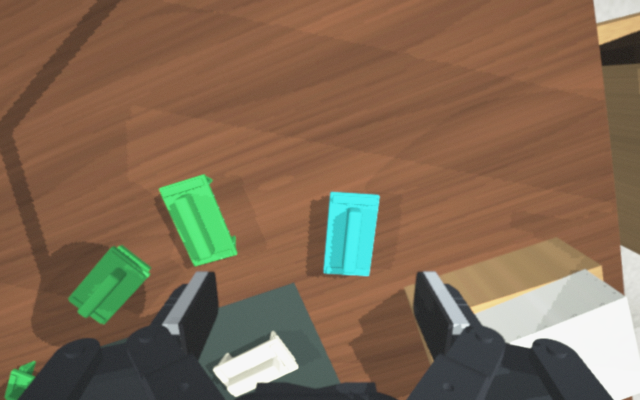

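The scene view shows four ivory clamps on a mat (about 380-435, 190-230), the tray with the block at (168,195), and the seat at (262,255) with its nose tongue at (333,245). Green and turquoise pieces are decoys. I'll take rough positions from the top view first.

```bash
python3 - <<'E'
from h import *
d=cam('top'); f=d['frame']
cv2.imwrite('pics/topz.png',cv2.resize(f[100:260,200:500],(800,427),interpolation=cv2.INTER_CUBIC))
s=cam('scene'); cv2.imwrite('pics/sc_z.png',cv2.resize(s['frame'][165:315,130:470],(800,353),interpolation=cv2.INTER_CUBIC))
hsv=cv2.cvtColor(f,cv2.COLOR_BGR2HSV)
def comps(m,nm,z,amin=8):
    n,l,st,c=cv2.connectedComponentsWithStats(m.astype(np.uint8))
    for i in range(1,n):
        if st[i,4]>=amin: 
            ys,xs=np.where(l==i); r=cv2.minAreaRect(np.c_[xs,ys].astype(np.float32))
            print(nm,c[i].round(1),st[i,4],onz(d,c[i],z)[0].round(4),np.round(r[1],1),round(r[2],1))
H,S,V=[hsv[...,i].astype(int) for i in range(3)]
roi=np.zeros(H.shape,bool);roi[105:245,215:480]=1
comps(roi&(S<70)&(V>190),'white',.045)
comps(roi&(H>15)&(H<30)&(S>50)&(V>170),'pale',.075)
comps(roi&((H<8)|(H>172))&(S>150)&(V>60)&(V<160),'hem',.075,50)
E
```

```text
white [389.5 111.4] 15 [ 0.7975 -0.1598  0.045 ] [1. 8.] 90.0
white [273.3 124.8] 462 [0.7531 0.2629 0.045 ] [22.6 24. ] 45.0
white [334.9 116.5] 17 [0.7814 0.0387 0.045 ] [1. 8.] 90.0
white [227.7 135.5] 251 [0.715 0.428 0.045] [17. 17.] 45.0
white [411.4 137.9] 28 [ 0.6971 -0.2348  0.045 ] [14.1  1.8] 81.9
white [451.  139.2] 11 [ 0.69   -0.3761  0.045 ] [3. 4.] 90.0
white [318.  149.2] 322 [0.6597 0.1013 0.045 ] [13.4 23.9] 85.9
white [447.9 152.6] 120 [ 0.6409 -0.3624  0.045 ] [12. 11.] 90.0
white [276.5 179.2] 384 [0.5515 0.2502 0.045 ] [26.3 14.7] 5.2
white [241. 181.] 381 [0.5466 0.377  0.045 ] [26.7 14.7] 10.3
white [399.1 189. ] 27 [ 0.511 -0.184  0.045] [ 2. 10.] 90.0
white [342.8 194.3] 26 [0.4944 0.015  0.045 ] [2.5 9.2] 82.9
white [276.5 209.2] 398 [0.4438 0.2498 0.045 ] [14.9 27. ] 81.0
white [241.7 219. ] 402 [0.4107 0.372  0.045 ] [15. 27.] 80.5
pale [476.1 112.8] 115 [ 0.7765 -0.4611  0.075 ] [17.  6.] 90.0
pale [389.6 111.4] 47 [ 0.7868 -0.1557  0.075 ] [ 4. 11.] 90.0
pale [334.9 116.6] 43 [0.7709 0.0395 0.075 ] [ 4. 10.] 90.0
pale [272.3 140.5] 16 [0.6857 0.2626 0.075 ] [4.9 2.8] 45.0
pale [402.4 156. ] 59 [ 0.6231 -0.1954  0.075 ] [ 4. 13.] 90.0
pale [379.7 158.1] 59 [ 0.6167 -0.1156  0.075 ] [ 4. 13.] 90.0
pale [357.3 160.2] 54 [ 0.6103 -0.0368  0.075 ] [ 4. 12.] 90.0
pale [335.  162.2] 58 [0.6038 0.0415 0.075 ] [ 4. 13.] 90.0
pale [404.9 174.3] 57 [ 0.5574 -0.2015  0.075 ] [ 4. 13.] 90.0
pale [381.9 176.6] 58 [ 0.5502 -0.1212  0.075 ] [ 4.3 13.1] 83.7
pale [358.9 178.8] 55 [ 0.5436 -0.041   0.075 ] [ 4. 12.] 90.0
pale [336.4 180.8] 58 [0.5372 0.0377 0.075 ] [ 4. 13.] 90.0
pale [398.8 189.5] 66 [ 0.504  -0.1785  0.075 ] [ 6. 12.] 90.0
pale [342.5 194.6] 61 [0.4885 0.0171 0.075 ] [ 5.3 11.5] 80.5
pale [447.5 215. ] 308 [ 0.4129 -0.3414  0.075 ] [12.4 26.4] 84.3
```

View pics/topz.png

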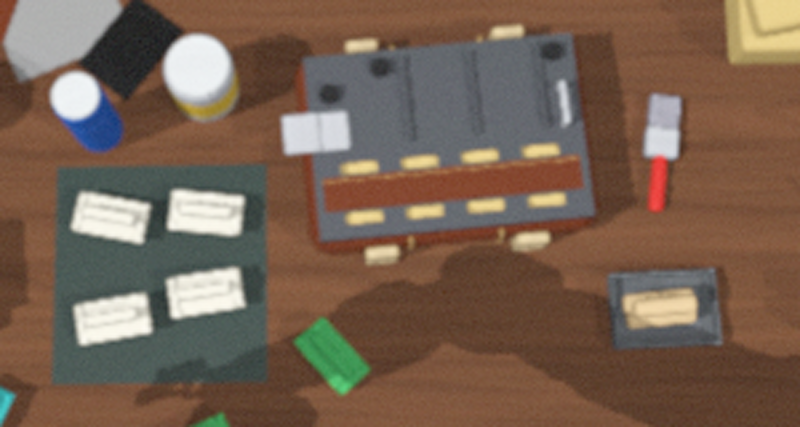

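View pics/sc_z.png

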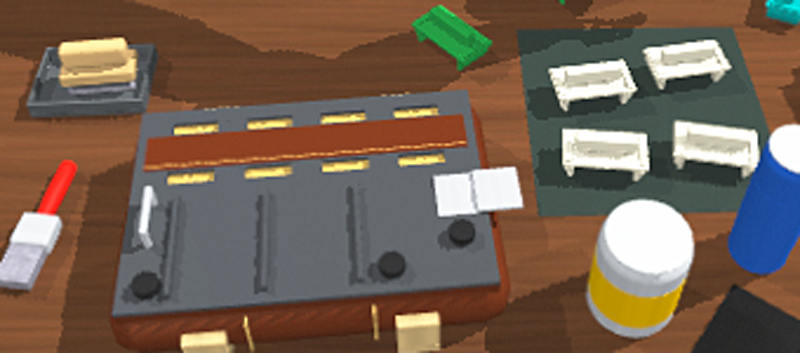

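```bash
cat >> h.py <<'E'
from scipy.spatial.transform import Rotation as Ro
def quat(q): return Ro.from_quat([q[1],q[2],q[3],q[0]])
def rel(pos,jaw,s=None):
    """row to reach pos with tool down and jaw dir (tool y) at world yaw 'jaw' deg (nearest equivalent mod 180)"""
    s=s or get_state(); R=quat(s['orientation'])
    best=None
    for a in (jaw,jaw+180):
        a=np.radians(a); y=np.array([np.cos(a),np.sin(a),0]); x=np.array([0,0,-1.])
        T=np.c_[x,y,np.cross(x,y)]
        rv=np.degrees((R.inv()*Ro.from_matrix(T)).as_rotvec())
        if best is None or np.linalg.norm(rv)<np.linalg.norm(best): best=rv
    sh=R.inv().apply(np.array(pos)-s['tcp_pos'])*1000
    return np.round(np.r_[sh,best],1).tolist()
def info():
    s=get_state();R=quat(s['orientation']).as_matrix()
    print('t',round(s['clock'],2),'tcp',s['tcp_pos'].round(4),'x',R[:,0].round(3),'jawyaw',round(np.degrees(np.arctan2(R[1,1],R[0,1])),2),'F',s['wrist_force'].round(2),'gap',round(s['finger_gap'],4),'j',s['joint_pos'].round(2))
E
python3 - <<'E'
from h import *
info()
d=cam('wrist'); R=cv2.Rodrigues(np.array(d['rvec']))[0]; c=-R.T@np.array(d['tvec']).ravel()
s=get_state();T=quat(s['orientation'])
print('cam in tool',T.inv().apply(c-s['tcp_pos']),'cam fwd',R[2],'in tool',T.inv().apply(R[2]))
print(rel([.42,.1,.27],0)); print(rel([.41,-.34,.27],0))
E
```

```text
t 0.25 tcp [0.2045 0.5372 0.2309] x [-0.    -0.001 -1.   ] jawyaw 69.16 F [-0.54  0.2  -0.66] gap 0.0858 j [ 1.07  0.31  0.05  1.3  -0.    1.43]
cam in tool [-0.14208431 -0.00070987 -0.08304536] cam fwd [ 0.29820089 -0.11510584 -0.94753727] in tool [ 9.47511423e-01 -8.84797351e-04  3.19720691e-01]
[-38.8, -332.0, 356.9, 69.2, 0.0, 0.0]
[-38.6, -746.7, 504.1, 69.2, 0.0, 0.0]
```

>>> send_rows([
  [-20,-170,180,35,0,0],
  [-38,-332,357,69.2,0,0],
  [-38,-332,357,69.2,0,0],
  [-38,-332,357,69.2,0,0],
  [-38,-332,357,69.2,0,0],
  [-38,-332,357,69.2,0,0],
  [-38,-332,357,69.2,0,0],
  [-38,-332,357,69.2,0,0],
  [-38,-332,357,69.2,0,0],
  [-38,-332,357,69.2,0,0],
], claw=50, newtons=60)

```text
clock: 1.55
tcp_pos: [0.4198, 0.1002, 0.2692]
orientation: [-0.499, -0.5, -0.5, 0.5]
wrist_force: [-0.3, 0.0, -0.5]
finger_gap: 0.0499
```

```bash
python3 - <<'E'
from h import *
info(); print(rel([.41,-.34,.27],0))
E
```

```text
t 1.55 tcp [0.4198 0.1002 0.2692] x [-0.001  0.    -1.   ] jawyaw -0.09 F [-0.27  0.02 -0.47] gap 0.0499 j [ 0.05  0.03 -0.21  1.34  0.    1.62]
[-1.1, -9.1, 440.2, -0.1, -0.0, 0.0]
```

>>> send_rows([
  [0,-9,60,0,0,0],
  [0,-9,120,0,0,0],
  [0,-9,180,0,0,0],
  [0,-9,240,0,0,0],
  [0,-9,300,0,0,0],
  [0,-9,360,0,0,0],
  [0,-9,420,0,0,0],
  [0,-9,440,0,0,0],
  [0,-9,440,0,0,0],
  [0,-9,440,0,0,0],
])

```text
clock: 2.8
tcp_pos: [0.4112, -0.3378, 0.2693]
orientation: [0.5, 0.5, 0.501, -0.499]
wrist_force: [0.2, 1.4, -1.5]
finger_gap: 0.0501
```

```bash
python3 - <<'E'
from h import *
info(); cam('wrist','w1.png')
E
```

```text
t 2.8 tcp [ 0.4112 -0.3378  0.2693] x [-0.     0.001 -1.   ] jawyaw 0.09 F [ 0.2   1.41 -1.46] gap 0.0501 j [-0.84  0.22  0.02  1.37  0.    0.73]
```

View pics/w1.png

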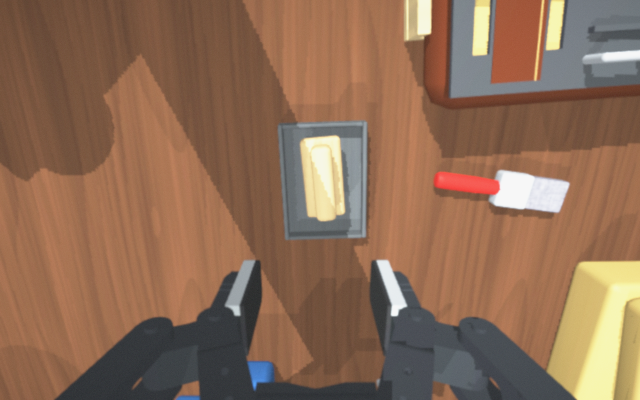

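```bash
python3 - <<'E'
from h import *
d=cam('wrist'); f=d['frame']
cv2.imwrite('pics/w1z.png',cv2.resize(f[115:245,270:380],(508,600),interpolation=cv2.INTER_CUBIC))
E
```

```text
(no output)
```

View pics/w1z.png

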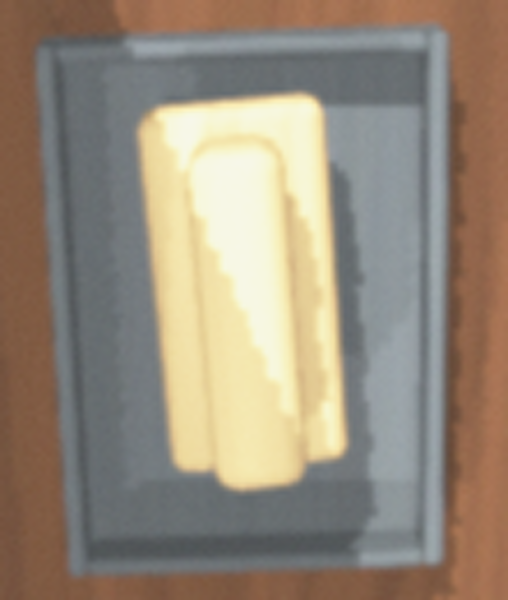

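```bash
python3 - <<'E'
from h import *
d=cam('wrist')
Z=lambda p: np.array(p)/4.615+[270-.4,115-.4]
for nm,c,zs in (('ridge',[(192,143),(282,138),(303,487),(217,492)],(.069,.099)),('body',[(140,108),(322,95),(347,460),(175,470)],(.039,.069)),('tray',[(38,35),(446,30),(441,568),(73,572)],(.022,))):
  for z in zs:
    P=onz(d,Z(c),z)[:,:2]
    ln=(P[0]+P[1]-P[2]-P[3])/2; w=(P[1]+P[2]-P[0]-P[3])/2
    print(nm,z,'c',P.mean(0).round(4),'len',np.linalg.norm(ln).round(4),'w',np.linalg.norm(w).round(4),'yaw of y',np.degrees(np.arctan2(-ln[0],ln[1])).round(2))
E
```

```text
ridge 0.069 c [ 0.4185 -0.3499] len 0.0806 w 0.0196 yaw of y 4.15
ridge 0.099 c [ 0.4178 -0.3417] len 0.0735 w 0.0179 yaw of y 4.15
body 0.039 c [ 0.4186 -0.3504] len 0.0902 w 0.0426 yaw of y 5.07
body 0.069 c [ 0.4179 -0.3428] len 0.083 w 0.0392 yaw of y 5.07
tray 0.022 c [ 0.4199 -0.3614] len 0.1404 w 0.098 yaw of y 2.06
```

Ridge and body sizes agree with the block being 64 mm high in total (ridge top at z=0.069). The block is at (0.4185, -0.350), yaw about 4.7°, and the tray centre is at (0.420, -0.361).

```bash
python3 - <<'E'
from h import *
print(rel([.4185,-.350,.10],4.7),rel([.4185,-.350,.043],4.7))
E
```

```text
[169.7, 7.2, 11.8, -4.6, 0.0, -0.0] [226.7, 7.2, 11.8, -4.6, 0.0, -0.0]
```

>>> send_rows([
  [50,7,12,-4.6,0,0],
  [100,7,12,-4.6,0,0],
  [150,7,12,-4.6,0,0],
  [180,7,12,-4.6,0,0],
  [200,7,12,-4.6,0,0],
  [215,7,12,-4.6,0,0],
  [226,7,12,-4.6,0,0],
  [226,7,12,-4.6,0,0],
  [226,7,12,-4.6,0,0],
  [226,7,12,-4.6,0,0],
])

```text
clock: 4.2
tcp_pos: [0.4182, -0.3524, 0.044]
orientation: [0.52, 0.48, 0.519, -0.48]
wrist_force: [-0.6, -0.6, 0.1]
finger_gap: 0.05
```

>>> send_rows([
  [0,0,0,0,0,0],
  [0,0,0,0,0,0],
  [0,0,0,0,0,0],
  [0,0,0,0,0,0],
  [0,0,0,0,0,0],
  [0,0,0,0,0,0],
  [0,0,0,0,0,0],
  [0,0,0,0,0,0],
  [0,0,0,0,0,0],
  [0,0,0,0,0,0],
], claw=10, newtons=80)

```text
clock: 5.45
tcp_pos: [0.4181, -0.3521, 0.0434]
orientation: [0.52, 0.48, 0.519, -0.48]
wrist_force: [2.6, -0.5, 4.0]
finger_gap: 0.0204
```

```bash
python3 - <<'E'
from h import *
info(); cam('wrist','w2.png')
E
```

```text
t 5.45 tcp [ 0.4181 -0.3521  0.0434] x [ 0.001 -0.    -1.   ] jawyaw 4.56 F [ 2.55 -0.53  4.  ] gap 0.0204 j [-0.85  0.39 -0.33  0.85  0.    0.64]
```

View pics/w2.png

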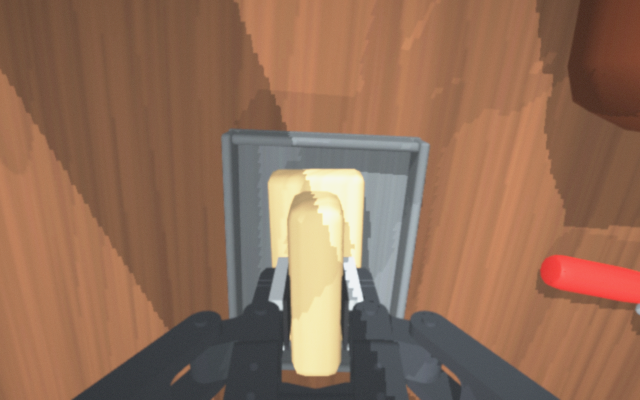

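Block gripped (gap 20 mm on the ridge). Lift it and look at the hem from above.

```bash
python3 - <<'E'
from h import *
print(rel([.57,-.20,.32],4.7))
E
```

```text
[-276.6, 163.7, -139.5, -0.1, 0.0, -0.0]
```

>>> send_rows([
  [-30,0,0,0,0,0],
  [-80,0,0,0,0,0],
  [-140,0,0,0,0,0],
  [-200,20,-20,0,0,0],
  [-250,60,-50,0,0,0],
  [-276,110,-90,0,0,0],
  [-276,150,-125,0,0,0],
  [-276,164,-140,0,0,0],
  [-276,164,-140,0,0,0],
  [-276,164,-140,0,0,0],
])

```text
clock: 6.75
tcp_pos: [0.569, -0.1994, 0.3178]
orientation: [0.518, 0.479, 0.521, -0.48]
wrist_force: [-0.4, 0.1, -2.4]
finger_gap: 0.0205
```

```bash
python3 - <<'E'
from h import *
info(); cam('wrist','w3.png')
E
```

```text
t 6.75 tcp [ 0.569  -0.1994  0.3178] x [-0.004  0.001 -1.   ] jawyaw 4.55 F [-0.36  0.14 -2.36] gap 0.0205 j [-0.47  0.37  0.34  1.54 -0.    1.02]
```

View pics/w3.png

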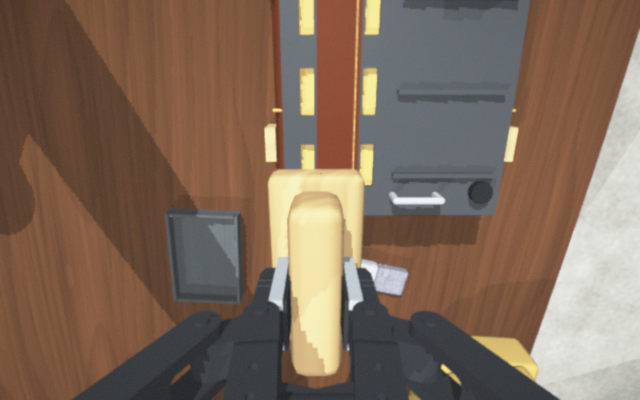

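```bash
cat >> h.py <<'E'
def hem(d,z=.076):
    f=d['frame'];hsv=cv2.cvtColor(cv2.GaussianBlur(f,(3,3),0),cv2.COLOR_BGR2HSV)
    H,S,V=[hsv[...,i].astype(int) for i in range(3)]
    out=[]
    # pale windows
    m=((H>=18)&(H<=34)&(S>60)&(V>150)).astype(np.uint8)
    n,l,st,c=cv2.connectedComponentsWithStats(m)
    for i in range(1,n):
        if st[i,4]>60:
            cs,_=cv2.findContours((l==i).astype(np.uint8),0,2); r=cv2.minAreaRect(cs[0])
            P=onz(d,cv2.boxPoints(r),.075)[:,:2]; e=sorted([np.linalg.norm(P[0]-P[1]),np.linalg.norm(P[1]-P[2])])
            print('pale',np.round(r[0],1),st[i,4],P.mean(0).round(4),np.round(e,4))
    m=(((H<=9)|(H>174))&(S>150)&(V>70)&(V<175)).astype(np.uint8)
    n,l,st,c=cv2.connectedComponentsWithStats(m)
    for i in range(1,n):
        if st[i,4]>1000:
            cs,_=cv2.findContours((l==i).astype(np.uint8),0,2); r=cv2.minAreaRect(cs[0])
            P=onz(d,cv2.boxPoints(r),z)[:,:2]
            print('red',np.round(r[0],1),st[i,4],st[i,:4],P.round(4).tolist())
    return l,st
E
python3 - <<'E'
from h import *
d=cam('wrist'); hem(d)
f=d['frame']; print(cv2.cvtColor(f,cv2.COLOR_BGR2HSV)[100,270:385].tolist()[::3])
print(rel([.56,0.0,.32],4.7))
E
```

```text
pale [305.5  17. ] 530 [ 0.5455 -0.0512] [0.0148 0.0309]
pale [371.8  16.5] 523 [ 0.6117 -0.0454] [0.0153 0.0305]
pale [306.3  90.6] 684 [ 0.5513 -0.1218] [0.0152 0.0479]
pale [369.   90.5] 695 [ 0.6177 -0.1164] [0.0157 0.0481]
pale [269.9 142.1] 210 [ 0.5148 -0.1793] [0.0127 0.0423]
pale [510.6 143.2] 248 [ 0.783  -0.1588] [0.01   0.0389]
pale [320.5 259.5] 14223 [ 0.5846 -0.34  ] [0.117 0.328]
pale [509.3 348.5] 1264 [ 0.8576 -0.4385] [0.0353 0.1273]
pale [450.5 374. ] 95 [ 0.7833 -0.4874] [0.0069 0.0432]
red [334.9  83.4] 4869 [318   0  37 168] [[0.5675, -0.2028], [0.5582, -0.0343], [0.5924, -0.0323], [0.6069, -0.2006]]
[[11, 127, 143], [11, 127, 141], [8, 161, 108], [8, 160, 124], [167, 16, 115], [108, 25, 123], [104, 27, 121], [105, 25, 122], [105, 25, 122], [106, 23, 122], [21, 105, 184], [25, 105, 241], [28, 91, 246], [28, 91, 246], [27, 95, 245], [150, 4, 115], [8, 153, 143], [8, 158, 144], [8, 156, 142], [9, 157, 145], [9, 158, 142], [8, 159, 144], [8, 158, 142], [9, 154, 144], [8, 156, 144], [8, 151, 145], [9, 156, 144], [9, 159, 143], [16, 129, 213], [9, 157, 143], [174, 11, 116], [25, 104, 240], [27, 95, 246], [28, 92, 246], [28, 91, 246], [22, 107, 215], [102, 22, 118], [99, 28, 120], [98, 24, 117]]
[-1.3, 6.6, -200.2, -0.2, -0.0, 0.1]
```

>>> send_rows([
  [0,7,-40,0,0,0],
  [0,7,-90,0,0,0],
  [0,7,-140,0,0,0],
  [0,7,-180,0,0,0],
  [0,7,-200,0,0,0],
  [0,7,-200,0,0,0],
  [0,7,-200,0,0,0],
  [0,7,-200,0,0,0],
  [0,7,-200,0,0,0],
  [0,7,-200,0,0,0],
])

```text
clock: 8.1
tcp_pos: [0.5613, 0.0001, 0.3192]
orientation: [0.519, 0.48, 0.519, -0.48]
wrist_force: [-0.2, 0.0, -3.3]
finger_gap: 0.0209
```

```bash
python3 - <<'E'
from h import *
info(); d=cam('wrist','w4.png'); hem(d)
E
```

```text
t 8.1 tcp [5.613e-01 1.000e-04 3.192e-01] x [-0.  0. -1.] jawyaw 4.51 F [-0.17  0.03 -3.3 ] gap 0.0209 j [-0.14  0.28  0.21  1.5   0.    1.35]
pale [298.4 128. ] 617 [0.5384 0.038 ] [0.0154 0.0479]
pale [358.7 128. ] 631 [0.6045 0.0433] [0.0154 0.0481]
pale [262.  141.6] 269 [0.4988 0.0201] [0.0128 0.0413]
pale [501.9 142.8] 308 [0.767  0.0404] [0.0108 0.0399]
pale [315.5 270.5] 13542 [ 0.5723 -0.1532] [0.1084 0.2982]
pale [477.8 286. ] 224 [ 0.7822 -0.1434] [0.0105 0.0463]
red [326. 125.] 2785 [309  83  35  85] [[0.5466, 0.0862], [0.5824, 0.0891], [0.5917, -0.0009], [0.5531, -0.004]]
```

View pics/w4.png

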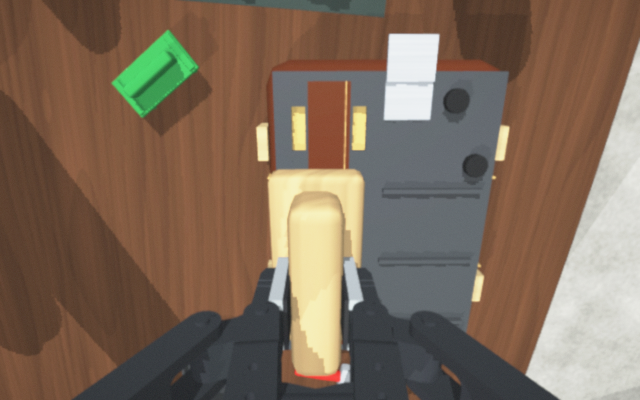

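Windows measure 15 x 48 mm, pair spacing 66.5 mm and station spacing 160.3 mm, all consistent. hem_mid ≈ (0.5812, -0.0792), yaw 4.67°. Go above the nose end.

```bash
cat >> h.py <<'E'
MID=np.array([.5812,-.0792]);YH=np.array([-.0814,.9967]);XH=np.array([.9967,.0814]);HY=4.67
E
python3 - <<'E'
from h import *
p=MID+.12*YH; print(p,rel([*p,.125],HY))
E
```

```text
[0.571432 0.040404] [194.2, 13.3, -39.2, -0.1, -0.0, 0.0]
```

>>> send_rows([
  [20,13,-39,0,0,0],
  [70,13,-39,0,0,0],
  [120,13,-39,0,0,0],
  [150,13,-39,0,0,0],
  [175,13,-39,0,0,0],
  [188,13,-39,0,0,0],
  [194,13,-39,0,0,0],
  [194,13,-39,0,0,0],
  [194,13,-39,0,0,0],
  [194,13,-39,0,0,0],
])

```text
clock: 9.4
tcp_pos: [0.5717, 0.0405, 0.1262]
orientation: [0.52, 0.48, 0.519, -0.479]
wrist_force: [0.0, -0.4, -1.7]
finger_gap: 0.0202
```

```bash
python3 - <<'E'
from h import *
info(); cam('scene','s5.png')
s=cam('scene'); cv2.imwrite('pics/s5z.png',cv2.resize(s['frame'][150:300,170:370],(800,600),interpolation=cv2.INTER_CUBIC))
E
```

```text
t 9.4 tcp [0.5717 0.0405 0.1262] x [ 0.002 -0.    -1.   ] jawyaw 4.55 F [ 0.05 -0.38 -1.66] gap 0.0202 j [-0.07  0.36 -0.15  1.06  0.    1.42]
```

View pics/s5z.png

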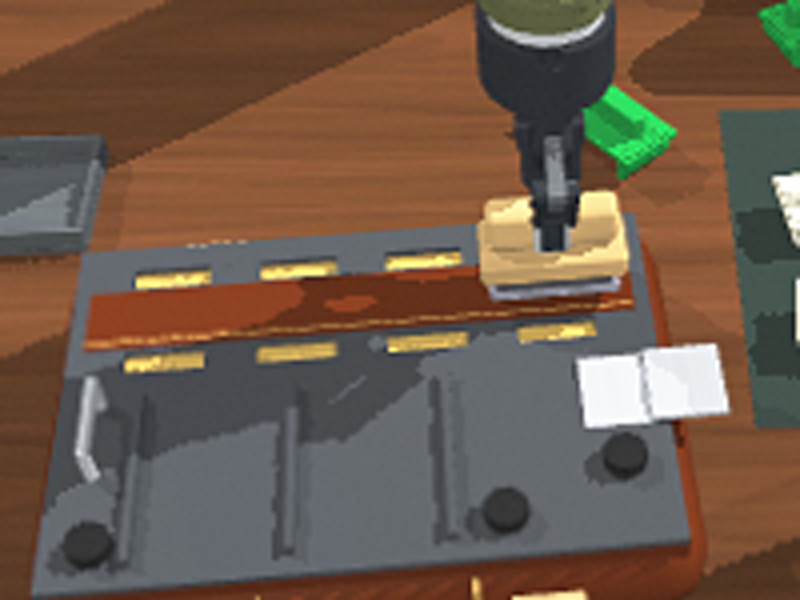

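The block hangs level over the nose end, in line with the hem. Descend to first contact in small steps.

>>> send_rows([
  [2,0,0,0,0,0],
  [4,0,0,0,0,0],
  [6,0,0,0,0,0],
  [8,0,0,0,0,0],
  [10,0,0,0,0,0],
  [11,0,0,0,0,0],
  [12,0,0,0,0,0],
  [13,0,0,0,0,0],
  [13,0,0,0,0,0],
  [13,0,0,0,0,0],
])

```text
clock: 10.75
tcp_pos: [0.5711, 0.0406, 0.1127]
orientation: [0.52, 0.48, 0.519, -0.48]
wrist_force: [-2.0, -0.0, 4.3]
finger_gap: 0.0207
```

```bash
python3 - <<'E'
from h import *
info()
E
```

```text
t 10.75 tcp [0.5711 0.0406 0.1127] x [ 0.  0. -1.] jawyaw 4.56 F [-1.99 -0.    4.3 ] gap 0.0207 j [-0.07  0.37 -0.17  1.03  0.    1.42]
```

>>> send_rows([
  [1,0,0,0,0,0],
  [2,0,0,0,0,0],
  [2.5,0,0,0,0,0],
  [2.5,0,0,0,0,0],
  [2.5,0,0,0,0,0],
  [2.5,0,0,0,0,0],
  [2.5,0,0,0,0,0],
  [2.5,0,0,0,0,0],
  [2.5,0,0,0,0,0],
  [2.5,0,0,0,0,0],
])

```text
clock: 12.0
tcp_pos: [0.5712, 0.0406, 0.1104]
orientation: [0.52, 0.48, 0.519, -0.48]
wrist_force: [-2.4, 1.2, 6.9]
finger_gap: 0.0209
```

```bash
python3 - <<'E'
from h import *
info(); p=MID-.06*YH; print(rel([*p,.1103],HY))
E
```

```text
t 12.0 tcp [0.5712 0.0406 0.1104] x [ 0.001  0.    -1.   ] jawyaw 4.56 F [-2.43  1.2   6.93] gap 0.0209 j [-0.07  0.37 -0.18  1.02  0.    1.42]
[0.1, 0.6, 180.2, -0.1, -0.0, -0.0]
```

Seat load is about 9 N (wrist 6.9 N plus the block's weight). Start the stroke.

>>> send_rows([
  [0,0,8,0,0,0],
  [0,0,16,0,0,0],
  [0,0,24,0,0,0],
  [0,0,32,0,0,0],
  [0,0,40,0,0,0],
  [0,0,48,0,0,0],
  [0,0,56,0,0,0],
  [0,0.3,64,0,0,0],
  [0,0.3,72,0,0,0],
  [0,0.3,80,0,0,0],
])

```text
clock: 13.25
tcp_pos: [0.5794, -0.0382, 0.1108]
orientation: [0.52, 0.481, 0.519, -0.478]
wrist_force: [0.1, 5.6, 7.4]
finger_gap: 0.0209
```

```bash
cat >> h.py <<'E'
def hp():
    s=get_state();v=s['tcp_pos'][:2]-MID; print('hem x,y',(v@XH).round(4),(v@YH).round(4))
E
python3 - <<'E'
from h import *
info(); hp()
E
```

```text
t 13.25 tcp [ 0.5794 -0.0382  0.1108] x [ 0.004  0.002 -1.   ] jawyaw 4.61 F [0.15 5.57 7.44] gap 0.0209 j [-0.21  0.38 -0.16  1.03  0.    1.28]
hem x,y 0.0015 0.041
```

>>> send_rows([
  [0,0,8,0,0,0],
  [0,0,16,0,0,0],
  [0,-0.5,24,0,0,0],
  [0,-0.5,32,0,0,0],
  [0,-0.5,40,0,0,0],
  [0,-0.5,48,0,0,0],
  [0,-1,56,0,0,0],
  [0,-1,64,0,0,0],
  [0,-1,72,0,0,0],
  [0,-1,80,0,0,0],
])

```text
clock: 14.5
tcp_pos: [0.5845, -0.1182, 0.1108]
orientation: [0.52, 0.481, 0.519, -0.478]
wrist_force: [0.1, 5.9, 7.8]
finger_gap: 0.0204
```

```bash
python3 - <<'E'
from h import *
info(); hp()
E
```

```text
t 14.5 tcp [ 0.5845 -0.1182  0.1108] x [ 0.003  0.002 -1.   ] jawyaw 4.61 F [0.08 5.85 7.78] gap 0.0204 j [-0.34  0.41 -0.11  1.04  0.    1.15]
hem x,y 0.0002 -0.0391
```

>>> send_rows([
  [0,0,8,0,0,0],
  [0,0,16,0,0,0],
  [0,0,24,0,0,0],
  [0,0,32,0,0,0],
  [0,0,40,0,0,0],
  [0,0,48,0,0,0],
  [0,0,56,0,0,0],
  [0,0,64,0,0,0],
  [0,0,72,0,0,0],
  [0,0,82,0,0,0],
])

```text
clock: 15.75
tcp_pos: [0.5909, -0.1998, 0.1107]
orientation: [0.52, 0.481, 0.519, -0.478]
wrist_force: [1.0, 4.6, 7.1]
finger_gap: 0.0206
```

>>> send_rows([
  [0,0,2,0,0,0],
  [0,0,2,0,0,0],
  [0,0,2,0,0,0],
  [0,0,2,0,0,0],
  [0,0,2,0,0,0],
  [0,0,2,0,0,0],
  [0,0,2,0,0,0],
  [0,0,2,0,0,0],
  [0,0,2,0,0,0],
  [0,0,2,0,0,0],
])

```text
clock: 17.0
tcp_pos: [0.5911, -0.2024, 0.1108]
orientation: [0.52, 0.48, 0.519, -0.479]
wrist_force: [-0.0, 3.8, 6.7]
finger_gap: 0.0207
```

```bash
python3 - <<'E'
from h import *
info(); hp(); cam('scene','s6.png')
s=cam('scene'); cv2.imwrite('pics/s6z.png',cv2.resize(s['frame'][150:300,130:330],(800,600),interpolation=cv2.INTER_CUBIC))
E
```

```text
t 17.0 tcp [ 0.5911 -0.2024  0.1108] x [ 0.003  0.001 -1.   ] jawyaw 4.59 F [-0.04  3.76  6.65] gap 0.0207 j [-0.46  0.46 -0.03  1.07  0.    1.03]
hem x,y -0.0001 -0.1236
```

View pics/s6z.png

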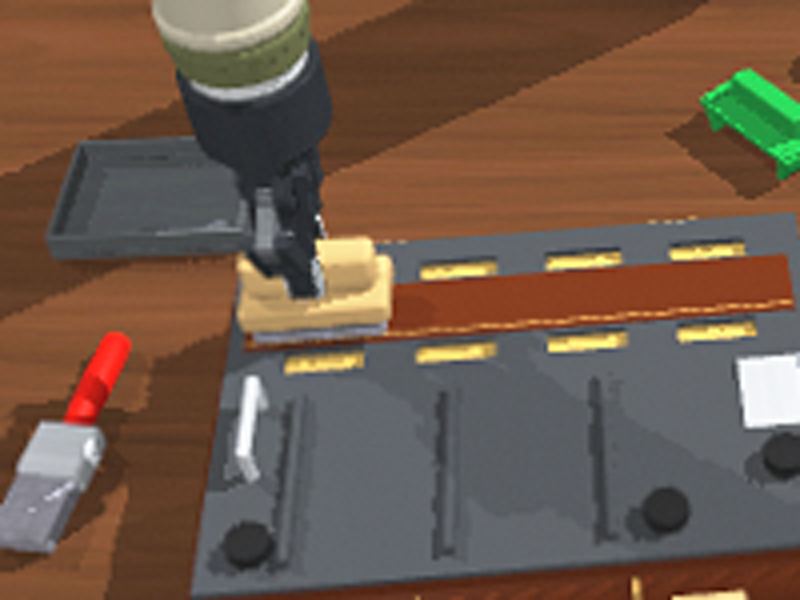

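The stroke is complete: block at hem y ≈ -0.123 with the sole still compressed. Return the block to the tray.

```bash
python3 - <<'E'
from h import *
print(rel([.420,-.360,.20],3),rel([.420,-.360,.0445],3))
E
```

```text
[-89.8, -182.9, 143.4, 1.6, -0.0, -0.2] [65.7, -183.4, 143.4, 1.6, -0.0, -0.2]
```

>>> send_rows([
  [-20,0,0,0,0,0],
  [-60,0,0,0,0,0],
  [-90,-30,25,0,0,0],
  [-90,-75,60,1.6,0,0],
  [-90,-120,95,1.6,0,0],
  [-90,-160,125,1.6,0,0],
  [-90,-183,143,1.6,0,0],
  [-60,-183,143,1.6,0,0],
  [-20,-183,143,1.6,0,0],
  [0,-183,143,1.6,0,0],
])

```text
clock: 18.35
tcp_pos: [0.4176, -0.359, 0.1066]
orientation: [0.511, 0.487, 0.514, -0.487]
wrist_force: [0.2, 0.1, -1.7]
finger_gap: 0.0201
```

```bash
python3 - <<'E'
from h import *
info();print(rel([.420,-.360,.0445],3)); cam('wrist','w7.png')
E
```

```text
t 18.35 tcp [ 0.4176 -0.359   0.1066] x [-0.002  0.003 -1.   ] jawyaw 2.92 F [ 0.23  0.12 -1.66] gap 0.0201 j [-0.86  0.34 -0.23  1.    0.    0.66]
[62.1, 2.5, 1.2, -0.1, -0.2, 0.1]
```

View pics/w7.png

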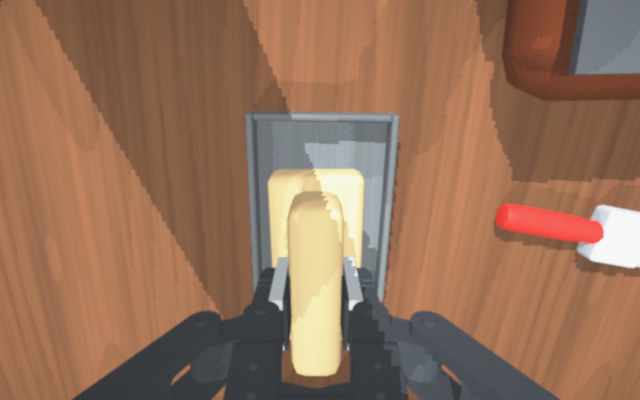

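>>> send_rows([
  [20,2,1,0,0,0],
  [40,2,1,0,0,0],
  [50,2,1,0,0,0],
  [56,2,1,0,0,0],
  [60,2,1,0,0,0],
  [62,2,1,0,0,0],
  [62.5,2,1,0,0,0],
  [62.5,2,1,0,0,0],
  [62.5,2,1,0,0,0],
  [62.5,2,1,0,0,0],
])

```text
clock: 19.65
tcp_pos: [0.4208, -0.3608, 0.0474]
orientation: [0.513, 0.487, 0.513, -0.487]
wrist_force: [-0.3, 0.1, -2.3]
finger_gap: 0.0208
```

>>> send_rows([
  [0,0,0,0,0,0],
  [0,0,0,0,0,0],
  [0,0,0,0,0,0],
  [0,0,0,0,0,0],
  [0,0,0,0,0,0],
  [0,0,0,0,0,0],
  [-20,0,0,0,0,0],
  [-60,0,0,0,0,0],
  [-110,0,0,0,0,0],
  [-160,0,0,0,0,0],
], claw=50)

```text
clock: 20.9
tcp_pos: [0.4206, -0.3605, 0.2086]
orientation: [0.513, 0.487, 0.513, -0.487]
wrist_force: [0.6, -1.4, -0.2]
finger_gap: 0.0503
```

```bash
python3 - <<'E'
from h import *
info(); cam('wrist','w8.png'); print(rel([.42,.02,.3],10))
d=cam('top'); f=d['frame']
hsv=cv2.cvtColor(f,cv2.COLOR_BGR2HSV);H,S,V=[hsv[...,i].astype(int) for i in range(3)]
m=((S<70)&(V>190));m[:165]=0;m[245:]=0;m[:,:215]=0;m[:,305:]=0
n,l,st,c=cv2.connectedComponentsWithStats(m.astype(np.uint8))
for i in range(1,n):
    if st[i,4]>50: print(c[i].round(1),onz(d,c[i],.04)[0].round(4),st[i,4])
E
```

```text
t 20.9 tcp [ 0.4206 -0.3605  0.2086] x [-0.  0. -1.] jawyaw 2.96 F [ 0.58 -1.44 -0.2 ] gap 0.0503 j [-0.85  0.28 -0.06  1.24  0.    0.67]
[-86.9, 17.7, -381.8, -7.0, 0.5, -0.3]
[276.6 179.2] [0.5528 0.2506 0.04  ] 390
[241. 181.] [0.5477 0.3777 0.04  ] 388
[276.4 209.2] [0.4445 0.2505 0.04  ] 402
[243.2 220.2] [0.4067 0.3677 0.04  ] 394
```

View pics/w8.png

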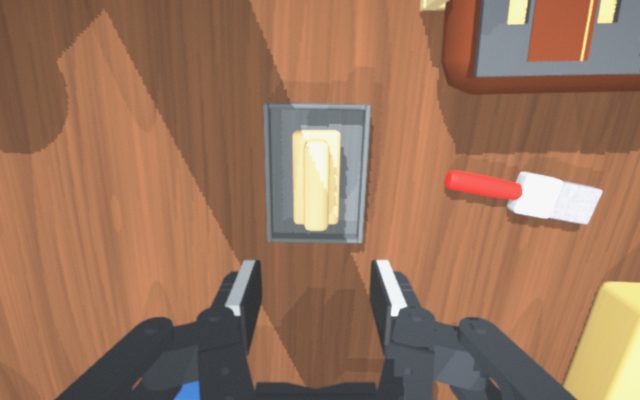

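Block stands in the tray, upright and well inside the walls. The nearer left clamp has shifted about 5 mm since the start. Go over the clamps.

>>> send_rows([
  [-40,8,-40,0,0,0],
  [-60,10,-95,0,0,0],
  [-60,12,-150,0,0,0],
  [-60,15,-205,0,0,0],
  [-60,20,-260,0,0,0],
  [-60,25,-315,0,0,0],
  [-60,30,-370,0,0,0],
  [-60,35,-425,0,0,0],
  [-60,36,-480,0,0,0],
  [-60,36,-535,0,0,0],
])

```text
clock: 22.25
tcp_pos: [0.4287, 0.1772, 0.2668]
orientation: [0.513, 0.487, 0.513, -0.487]
wrist_force: [0.4, -0.3, 0.6]
finger_gap: 0.0501
```

```bash
python3 - <<'E'
from h import *
info(); print(rel([.49,.27,.27],0))
E
```

```text
t 22.25 tcp [0.4287 0.1772 0.2668] x [ 0. -0. -1.] jawyaw 2.96 F [ 0.39 -0.34  0.56] gap 0.0501 j [ 0.22  0.09 -0.15  1.33 -0.    1.74]
[-3.2, 66.0, -89.5, 3.0, 0.0, -0.0]
```

>>> send_rows([
  [0,30,-45,3,0,0],
  [-3,66,-89,3,0,0],
  [-3,66,-89,3,0,0],
  [-3,66,-89,3,0,0],
  [-3,66,-89,3,0,0],
  [-3,66,-89,3,0,0],
  [-3,66,-89,3,0,0],
  [-3,66,-89,3,0,0],
  [-3,66,-89,3,0,0],
  [-3,66,-89,3,0,0],
])

```text
clock: 23.5
tcp_pos: [0.4904, 0.2677, 0.2703]
orientation: [0.5, 0.5, 0.5, -0.5]
wrist_force: [0.1, 1.2, -0.1]
finger_gap: 0.0498
```

```bash
cat >> h.py <<'E'
def clamps(d,fn=None,amin=900):
    f=d['frame'];hsv=cv2.cvtColor(f,cv2.COLOR_BGR2HSV);H,S,V=[hsv[...,i].astype(int) for i in range(3)]
    m=((S<75)&(V>150)&~((H>85)&(H<130))).astype(np.uint8)
    m=cv2.morphologyEx(m,cv2.MORPH_OPEN,np.ones((3,3),np.uint8))
    n,l,st,c=cv2.connectedComponentsWithStats(m)
    for i in range(1,n):
        if st[i,4]>amin:
            cs,_=cv2.findContours((l==i).astype(np.uint8),0,2); r=cv2.minAreaRect(cs[0])
            P=onz(d,cv2.boxPoints(r),.028)[:,:2]; print('cl',np.round(r[0],1),np.round(r[1],1),st[i,4],'z28',P.mean(0).round(4),[np.linalg.norm(P[k]-P[k+1]).round(4) for k in (0,1)])
            x,y,w,h=st[i,:4]
            if fn: cv2.imwrite(f'pics/{fn}_{i}.png',cv2.resize(f[max(0,y-8):y+h+8,max(0,x-8):x+w+8],None,fx=4,fy=4,interpolation=cv2.INTER_CUBIC)); print(fn,i,'origin',max(0,x-8),max(0,y-8))
E
python3 - <<'E'
from h import *
info(); d=cam('wrist','w9.png'); clamps(d,'c9')
E
ls pics
```

```text
t 23.5 tcp [0.4904 0.2677 0.2703] x [-0.  0. -1.] jawyaw -0.05 F [ 0.13  1.2  -0.12] gap 0.0498 j [0.36 0.27 0.09 1.38 0.   1.93]
cl [375.8  56.7] [51.7 99.9] 4990 z28 [0.5516 0.3787] [np.float64(0.095), np.float64(0.0518)]
c9 1 origin 334 0
cl [237.8  67.2] [98.7 50.9] 4574 z28 [0.4087 0.3688] [np.float64(0.0516), np.float64(0.0952)]
c9 2 origin 195 7
cl [277.9 177.1] [82.2 46.6] 3532 z28 [0.4465 0.2508] [np.float64(0.0517), np.float64(0.0961)]
c9 3 origin 241 126
cl [374.3 177.3] [46.8 83.2] 3700 z28 [0.5568 0.2505] [np.float64(0.0971), np.float64(0.0521)]
c9 4 origin 338 127
cl [621.5 351. ] [96. 35.] 1831 z28 [ 0.9243 -0.0052] [np.float64(0.0491), np.float64(0.1805)]
c9 6 origin 596 295
c9_1.png
c9_2.png
c9_3.png
c9_4.png
c9_6.png
s5.png
s5z.png
s6.png
s6z.png
sc_z.png
scene0.png
top0.png
topz.png
w1.png
w1z.png
w2.png
w3.png
w4.png
w7.png
w8.png
w9.png
wrist0.png
```

View pics/w9.png

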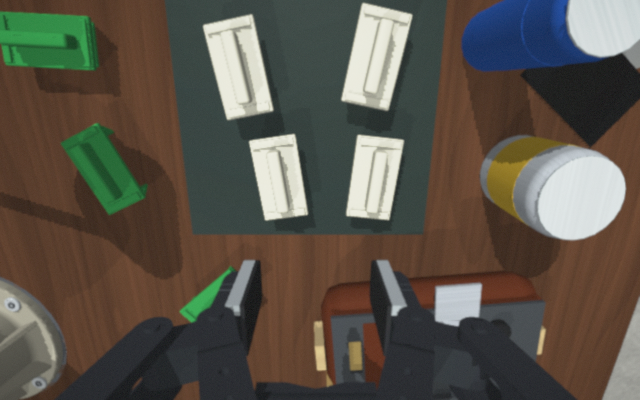

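Four clamps, each with a 96 x 52 mm outline at plate height, as they should be. Take the near-right clamp A (image 278,177) first.

```bash
cat >> h.py <<'E'
def clamps2(d,amin=900):
    f=d['frame'];hsv=cv2.cvtColor(f,cv2.COLOR_BGR2HSV);H,S,V=[hsv[...,i].astype(int) for i in range(3)]
    m=((S<75)&(V>150)&~((H>85)&(H<130))).astype(np.uint8)
    m=cv2.morphologyEx(m,cv2.MORPH_OPEN,np.ones((3,3),np.uint8))
    n,l,st,c=cv2.connectedComponentsWithStats(m)
    for i in range(1,n):
        if st[i,4]>amin:
            cs,_=cv2.findContours((l==i).astype(np.uint8),0,2); r=cv2.minAreaRect(cs[0])
            P=onz(d,cv2.boxPoints(r),.028)[:,:2]; a,b=P[1]-P[0],P[2]-P[1]
            L,w=(a,b) if np.linalg.norm(a)>np.linalg.norm(b) else (b,a)
            print('cl',np.round(r[0],1),P.mean(0).round(4),np.linalg.norm(L).round(4),np.linalg.norm(w).round(4),'yaw of perp',((np.degrees(np.arctan2(-L[0],L[1]))+90)%180-90).round(2),((np.degrees(np.arctan2(w[1],w[0]))+90)%180-90).round(2))
E
python3 - <<'E'
from h import *
d=cam('wrist'); clamps2(d)
s=get_state(); g=s['tcp_pos']; print(proj(d,g),s['finger_gap'])
print(rel([.4465,.2508,.031],8))
E
```

```text
cl [375.6  56.6] [0.5514 0.3788] 0.0951 0.0518 yaw of perp -12.68 -11.55
cl [237.6  67.2] [0.4085 0.3688] 0.0951 0.0517 yaw of perp 10.53 10.52
cl [277.9 177.1] [0.4465 0.2509] 0.0961 0.0517 yaw of perp 8.19 8.94
cl [374.4 177.3] [0.5568 0.2505] 0.0971 0.0521 yaw of perp -6.31 -8.1
cl [621.5 351. ] [ 0.9242 -0.0051] 0.1805 0.0491 yaw of perp 18.13 -0.97
[[317.26400928 273.22120372]] 0.05009547997683465
[239.3, -43.9, 16.9, -8.0, -0.0, 0.0]
```

View pics/c9_3.png

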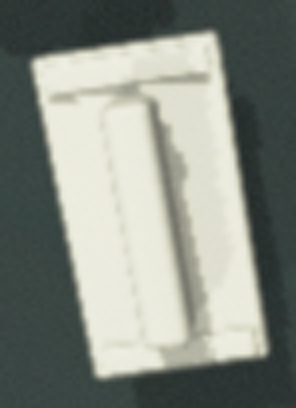

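>>> send_rows([
  [40,-20,8,-4,0,0],
  [90,-44,17,-8.3,0,0],
  [140,-44,17,-8.3,0,0],
  [180,-44,17,-8.3,0,0],
  [205,-44,17,-8.3,0,0],
  [225,-44,17,-8.3,0,0],
  [235,-44,17,-8.3,0,0],
  [238,-44,17,-8.3,0,0],
  [238,-44,17,-8.3,0,0],
  [238,-44,17,-8.3,0,0],
], claw=45)

```text
clock: 24.85
tcp_pos: [0.4471, 0.251, 0.0331]
orientation: [0.535, 0.463, 0.534, -0.462]
wrist_force: [-0.3, -0.4, 0.3]
finger_gap: 0.0451
```

>>> send_rows([
  [0,0,0,0,0,0],
  [0,0,0,0,0,0],
  [0,0,0,0,0,0],
  [0,0,0,0,0,0],
  [0,0,0,0,0,0],
  [0,0,0,0,0,0],
  [0,0,0,0,0,0],
  [0,0,0,0,0,0],
  [0,0,0,0,0,0],
  [0,0,0,0,0,0],
], claw=5, newtons=80)

```text
clock: 26.1
tcp_pos: [0.447, 0.2509, 0.0328]
orientation: [0.535, 0.463, 0.534, -0.462]
wrist_force: [0.5, -0.0, 5.1]
finger_gap: 0.0121
```

```bash
python3 - <<'E'
from h import *
info(); cam('wrist','w10.png')
E
```

```text
t 26.1 tcp [0.447  0.2509 0.0328] x [ 0.001  0.    -1.   ] jawyaw 8.25 F [ 0.45 -0.05  5.14] gap 0.0121 j [ 0.35  0.34 -0.43  0.79  0.    1.78]
```

View pics/w10.png

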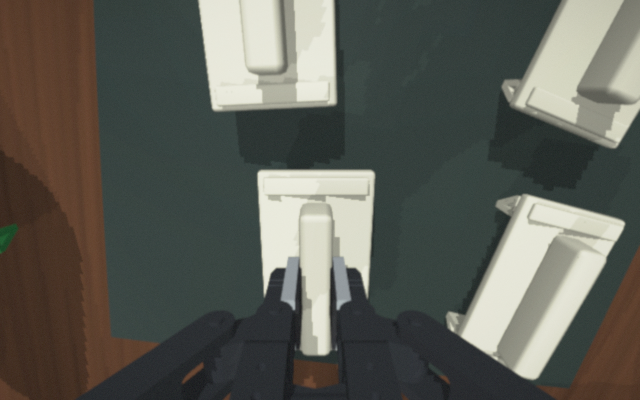

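Rib gripped, plate level. Now the offset of the clamp relative to the TCP, from its far edge (259,171)-(375,171).

```bash
cat >> h.py <<'E'
def held(d,ztop,rows=(150,262),show=True):
    """far edge of held plate -> offset in tool y, tool z"""
    f=d['frame'];hsv=cv2.cvtColor(f,cv2.COLOR_BGR2HSV);H,S,V=[hsv[...,i].astype(int) for i in range(3)]
    m=((S<75)&(V>120)&~((H>85)&(H<130)));m[262:]=0
    n,l,st,c=cv2.connectedComponentsWithStats(m.astype(np.uint8)); k=l[225,280]
    m=l==k
    L=[];Rr=[]
    for r in range(185,250):
        xs=np.where(m[r])[0]; L.append((r,xs.min()-.5)); Rr.append((r,xs.max()+.5))
    top=[(np.where(m[:,x])[0].min()-.5,x) for x in range(270,365)]
    pl=np.polyfit(*np.array(L).T,1);pr=np.polyfit(*np.array(Rr).T,1);t=np.array(top);pt=np.polyfit(t[:,1],t[:,0],1)
    cor=[]
    for p in (pl,pr):
        r=171.
        for _ in range(5): x=np.polyval(p,r); r=np.polyval(pt,x)
        cor.append((x,r))
    s=get_state();T=quat(s['orientation']);P=onz(d,cor,ztop)
    Q=T.inv().apply(P-s['tcp_pos'])*1000
    print('corners',np.round(cor,1).tolist(),'width',np.linalg.norm(P[0]-P[1]).round(4),'mid in tool y,z',Q.mean(0)[1:].round(2),'skew deg',np.degrees(np.arctan2(Q[1,2]-Q[0,2],Q[1,1]-Q[0,1])).round(2))
E
python3 - <<'E'
from h import *
held(cam('wrist'),.028)
E
```

```text
corners [[256.0, 169.5], [374.7, 169.5]] width 0.0516 mid in tool y,z [ -0.95 -48.48] skew deg 0.02
```

```bash
python3 - <<'E'
from h import *
p=MID-.12*YH
print(rel([.447,.251,.22],94.67),rel([*p,.2],94.67))
E
```

```text
[-187.2, 0.3, -0.1, -86.4, 0.0, -0.1] [-167.3, 78.2, 465.7, -86.4, 0.0, -0.1]
```

>>> send_rows([
  [-15,0,0,0,0,0],
  [-60,0,0,0,0,0],
  [-120,0,0,0,0,0],
  [-170,0,20,-5,0,0],
  [-190,8,60,-15,0,0],
  [-190,15,110,-25,0,0],
  [-190,25,160,-35,0,0],
  [-190,34,210,-45,0,0],
  [-190,42,260,-55,0,0],
  [-190,50,310,-65,0,0],
])

```text
clock: 27.45
tcp_pos: [0.5402, -0.0503, 0.2226]
orientation: [0.7, 0.101, 0.7, -0.101]
wrist_force: [0.8, 0.5, -0.6]
finger_gap: 0.0118
```

```bash
python3 - <<'E'
from h import *
p=MID-.12*YH
info(); print(rel([*p,.17],94.67))
E
```

```text
t 27.45 tcp [ 0.5402 -0.0503  0.2226] x [-0.  0. -1.] jawyaw 73.59 F [ 0.84  0.51 -0.59] gap 0.0118 j [-0.24  0.25 -0.06  1.26  0.    0.05]
[52.6, -128.1, 90.7, -21.1, -0.0, -0.0]
```

>>> send_rows([
  [0,-40,28,-8,0,0],
  [0,-80,55,-15,0,0],
  [15,-110,78,-21,0,0],
  [40,-128,91,-21,0,0],
  [52,-128,91,-21,0,0],
  [52,-128,91,-21,0,0],
  [52,-128,91,-21,0,0],
  [52,-128,91,-21,0,0],
  [52,-128,91,-21,0,0],
  [52,-128,91,-21,0,0],
])

```text
clock: 28.7
tcp_pos: [0.5908, -0.1975, 0.1707]
orientation: [0.707, -0.026, 0.706, 0.026]
wrist_force: [0.4, -0.7, -1.4]
finger_gap: 0.0119
```

```bash
python3 - <<'E'
from h import *
info(); d=cam('wrist','w11.png'); s=get_state(); held(d,s['tcp_pos'][2]-.005)
hem(d)
E
```

```text
t 28.7 tcp [ 0.5908 -0.1975  0.1707] x [ 0.001 -0.    -1.   ] jawyaw 94.27 F [ 0.38 -0.69 -1.36] gap 0.0119 j [-0.45  0.43  0.06  1.21  0.   -0.53]
corners [[256.4, 169.3], [375.5, 169.0]] width 0.0519 mid in tool y,z [ -0.13 -49.74] skew deg -0.15
pale [340.5  95.5] 1074 [ 0.5112 -0.1873] [0.012 0.036]
pale [594.5  95. ] 1025 [ 0.497  -0.0175] [0.0121 0.0583]
pale [562.1 110.3] 64 [ 0.5087 -0.037 ] [0.0031 0.01  ]
pale [397. 111.] 69 [ 0.5182 -0.1487] [0.0027 0.0091]
pale [536.5 161. ] 1221 [ 0.5441 -0.045 ] [0.0147 0.0449]
pale [626.5 161. ] 466 [0.5389 0.0205] [0.0151 0.0184]
pale [313.5 161. ] 1146 [ 0.5561 -0.2019] [0.0113 0.0464]
pale [426. 162.] 1290 [ 0.5509 -0.1232] [0.0143 0.046 ]
pale [520.  246.5] 872 [ 0.6102 -0.0393] [0.013  0.0449]
pale [615.5 245.5] 697 [0.6042 0.0361] [0.0135 0.0377]
pale [417.5 247.5] 901 [ 0.6167 -0.1181] [0.0127 0.0448]
pale [ 33.5 357. ] 4936 [ 0.7503 -0.4358] [0.0584 0.0957]
red [434.  112.9] 6375 [229 104 411  20] [[0.5224, -0.2605], [0.4991, 0.014], [0.5109, 0.0185], [0.5344, -0.2605]]
red [506.5 203.1] 12889 [374 178 266  51] [[0.5657, -0.1585], [0.55, 0.0334], [0.5874, 0.0482], [0.603, -0.1535]]
```

View pics/w11.png

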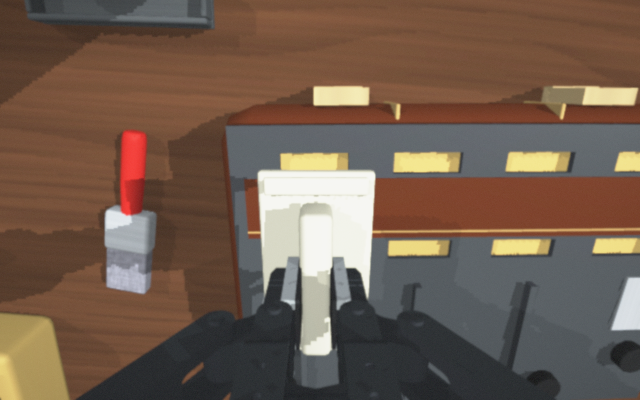

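The held clamp sits over station 4. Near windows show at (313,161) and (426,162), agreeing with the earlier fix to about 0.5 mm. Lower it to just above entry.

```bash
python3 - <<'E'
from h import *
print(rel([.592,-.199,.112],94.67))
E
```

```text
[58.6, -1.5, 1.1, -0.4, 0.0, 0.0]
```

>>> send_rows([
  [10,-1.5,1,-0.4,0,0],
  [25,-1.5,1,-0.4,0,0],
  [40,-1.5,1,-0.4,0,0],
  [50,-1.5,1,-0.4,0,0],
  [56,-1.5,1,-0.4,0,0],
  [58.6,-1.5,1,-0.4,0,0],
  [58.6,-1.5,1,-0.4,0,0],
  [58.6,-1.5,1,-0.4,0,0],
  [58.6,-1.5,1,-0.4,0,0],
  [58.6,-1.5,1,-0.4,0,0],
], newtons=100)

```text
clock: 30.0
tcp_pos: [0.5919, -0.1992, 0.1119]
orientation: [0.707, -0.029, 0.706, 0.029]
wrist_force: [0.5, -0.1, -0.7]
finger_gap: 0.0111
```

```bash
python3 - <<'E'
from h import *
info(); d=cam('wrist','w12.png'); s=get_state(); held(d,s['tcp_pos'][2]-.005)
hem(d); print(rel([.592,-.199,.112],94.67))
E
```

```text
t 30.0 tcp [ 0.5919 -0.1992  0.1119] x [ 0. -0. -1.] jawyaw 94.65 F [ 0.48 -0.1  -0.66] gap 0.0111 j [-0.45  0.46 -0.03  1.08  0.   -0.53]
corners [[256.3, 168.5], [375.8, 168.5]] width 0.052 mid in tool y,z [ -0.17 -50.11] skew deg 0.02
pale [352.   96.5] 1692 [ 0.5114 -0.1879] [0.011  0.0354]
pale [625.  88.] 87 [ 0.495  -0.0513] [0.001  0.0147]
pale [425.  116.5] 113 [ 0.518 -0.15 ] [0.003  0.0094]
pale [635.3 117.9] 100 [ 0.5089 -0.0406] [0.003  0.0101]
pale [462. 183.] 2045 [ 0.5507 -0.1236] [0.0136 0.0452]
pale [601.5 183. ] 1784 [ 0.5443 -0.0466] [0.0142 0.042 ]
pale [575.  287.5] 1149 [ 0.6095 -0.04  ] [0.0125 0.0435]
pale [447.5 288.5] 1299 [ 0.6159 -0.1181] [0.012 0.045]
pale [  8. 378.] 468 [ 0.7115 -0.4009] [0.0112 0.0389]
red [423.5 119.9] 9206 [208 107 432  27] [[0.5344, -0.2593], [0.5219, -0.259], [0.5038, -0.0413], [0.5161, -0.0366]]
red [244.3 235.9] 1705 [228 205  32  63] [[0.5731, -0.2491], [0.5706, -0.2339], [0.6096, -0.2301], [0.6123, -0.2463]]
red [505.5 236. ] 16456 [372 205 268  63] [[0.5667, -0.1707], [0.5546, -0.0215], [0.5925, -0.0063], [0.6044, -0.1656]]
[-0.1, 0.1, 0.1, -0.0, 0.0, 0.0]
```

View pics/w12.png

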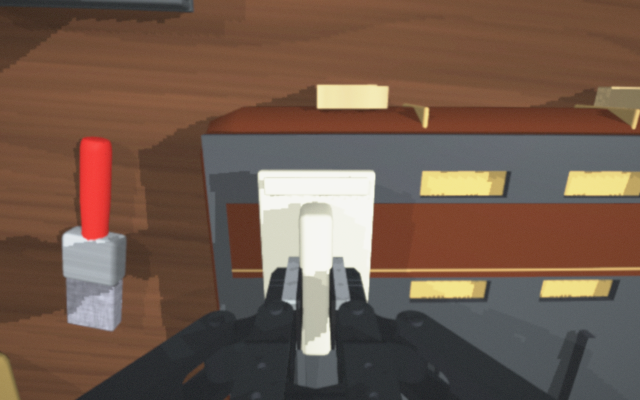

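Clamp and window centres agree within about 0.5 mm in this one view. Push down.

>>> send_rows([
  [2,0,0,0,0,0],
  [4,0,0,0,0,0],
  [6,0,0,0,0,0],
  [7,0,0,0,0,0],
  [8,0,0,0,0,0],
  [9,0,0,0,0,0],
  [10,0,0,0,0,0],
  [11,0,0,0,0,0],
  [12,0,0,0,0,0],
  [12,0,0,0,0,0],
])

```text
clock: 31.3
tcp_pos: [0.5922, -0.1993, 0.1003]
orientation: [0.707, -0.029, 0.706, 0.029]
wrist_force: [0.2, 0.2, 3.9]
finger_gap: 0.0113
```

```bash
python3 - <<'E'
from h import *
info()
E
```

```text
t 31.3 tcp [ 0.5922 -0.1993  0.1003] x [ 0.001 -0.    -1.   ] jawyaw 94.66 F [0.2  0.25 3.89] gap 0.0113 j [-0.45  0.47 -0.05  1.05  0.   -0.53]
```

>>> send_rows([
  [1.5,0,0,0,0,0],
  [3,0,0,0,0,0],
  [4.5,0,0,0,0,0],
  [6,0,0,0,0,0],
  [7.5,0,0,0,0,0],
  [9,0,0,0,0,0],
  [10.5,0,0,0,0,0],
  [12,0,0,0,0,0],
  [13,0,0,0,0,0],
  [13,0,0,0,0,0],
])

```text
clock: 32.55
tcp_pos: [0.5915, -0.1989, 0.086]
orientation: [0.706, -0.029, 0.707, 0.029]
wrist_force: [0.8, -0.7, 1.3]
finger_gap: 0.0114
```

```bash
python3 - <<'E'
from h import *
info()
E
```

```text
t 32.55 tcp [ 0.5915 -0.1989  0.086 ] x [-0.001  0.    -1.   ] jawyaw 94.66 F [ 0.76 -0.72  1.29] gap 0.0114 j [-0.45  0.48 -0.06  1.02  0.   -0.53]
```

>>> send_rows([
  [1,0,0,0,0,0],
  [2,0,0,0,0,0],
  [3,0,0,0,0,0],
  [3,0,0,0,0,0],
  [3,0,0,0,0,0],
  [3,0,0,0,0,0],
  [3,0,0,0,0,0],
  [3,0,0,0,0,0],
  [3,0,0,0,0,0],
  [3,0,0,0,0,0],
])

```text
clock: 33.8
tcp_pos: [0.5916, -0.1989, 0.0858]
orientation: [0.707, -0.029, 0.706, 0.029]
wrist_force: [-4.8, 1.8, 15.7]
finger_gap: 0.0112
```

```bash
python3 - <<'E'
from h import *
info(); cam('wrist','w13.png')
s=cam('scene'); cv2.imwrite('pics/s13z.png',cv2.resize(s['frame'][180:310,160:360],(800,520),interpolation=cv2.INTER_CUBIC))
E
```

```text
t 33.8 tcp [ 0.5916 -0.1989  0.0858] x [ 0.001 -0.001 -1.   ] jawyaw 94.67 F [-4.79  1.83 15.74] gap 0.0112 j [-0.45  0.48 -0.07  1.02 -0.   -0.53]
```

View pics/s13z.png

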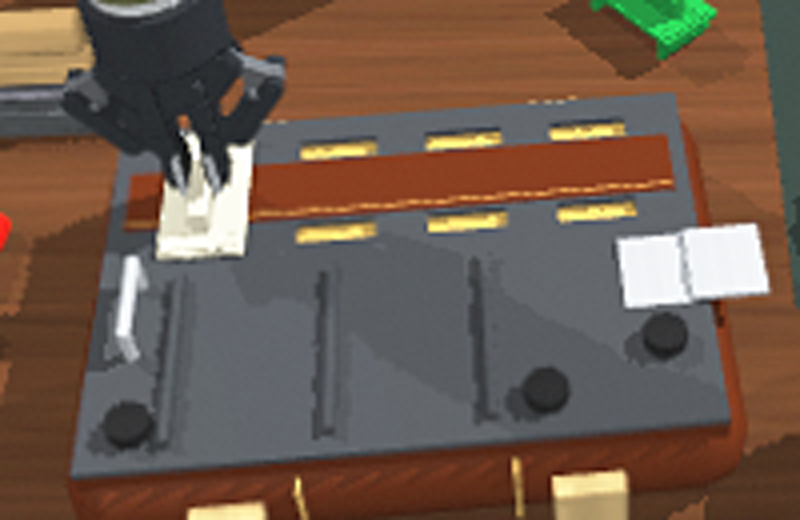

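The plate is hard down at TCP z=0.0858, just as predicted for home. Quick tug test, then release.

>>> send_rows([
  [-2,0,0,0,0,0],
  [-4,0,0,0,0,0],
  [-5,0,0,0,0,0],
  [-5,0,0,0,0,0],
  [-5,0,0,0,0,0],
  [-5,0,0,0,0,0],
  [-5,0,0,0,0,0],
  [-5,0,0,0,0,0],
  [-5,0,0,0,0,0],
  [-5,0,0,0,0,0],
])

```text
clock: 35.15
tcp_pos: [0.5911, -0.1985, 0.0875]
orientation: [0.706, -0.028, 0.707, 0.029]
wrist_force: [3.7, 1.6, -23.6]
finger_gap: 0.0114
```

>>> send_rows([
  [2,0,0,0,0,0],
  [2,0,0,0,0,0],
  [2,0,0,0,0,0],
  [2,0,0,0,0,0],
  [2,0,0,0,0,0],
  [-10,0,0,0,0,0],
  [-40,0,0,0,0,0],
  [-90,0,0,0,0,0],
  [-140,0,0,0,0,0],
  [-160,0,0,0,0,0],
], claw=32)

```text
clock: 36.4
tcp_pos: [0.593, -0.1997, 0.2535]
orientation: [0.708, -0.03, 0.705, 0.028]
wrist_force: [0.5, 0.2, 0.0]
finger_gap: 0.032
```

```bash
python3 - <<'E'
from h import *
info(); d=cam('wrist','w14.png'); hem(d)
print('above clampB',rel([.5568,.2505,.25],-7),rel([.5568,.2505,.25],0))
E
```

```text
t 36.4 tcp [ 0.593  -0.1997  0.2535] x [ 0.006 -0.003 -1.   ] jawyaw 94.66 F [0.53 0.18 0.01] gap 0.032 j [-0.45  0.41  0.23  1.39  0.   -0.53]
pale [338.   90.5] 617 [ 0.5113 -0.1873] [0.0127 0.0369]
pale [536.5  91.5] 612 [ 0.4967 -0.0108] [0.0114 0.0551]
pale [403. 141.] 800 [ 0.5506 -0.1229] [0.0147 0.046 ]
pale [487.5 141.5] 757 [ 0.5443 -0.0444] [0.0141 0.0457]
pale [571. 142.] 720 [0.5379 0.0346] [0.0154 0.0438]
pale [397.5 208.5] 640 [ 0.6165 -0.1176] [0.0137 0.0461]
pale [477.  208.5] 596 [ 0.6101 -0.0389] [0.0139 0.0456]
pale [555.5 209. ] 544 [0.6041 0.0401] [0.0131 0.0436]
pale [ 55.  334.5] 12267 [ 0.8099 -0.4881] [0.1223 0.1961]
pale [333.5 340. ] 95 [ 0.7799 -0.1649] [0.0028 0.0353]
red [315. 104.] 1394 [252  98 127  13] [[0.5237, -0.2628], [0.5146, -0.1514], [0.5249, -0.15], [0.534, -0.2625]]
red [444. 104.] 1456 [383  98 123  13] [[0.5143, -0.147], [0.5048, -0.0384], [0.515, -0.0358], [0.5245, -0.1455]]
red [567.1 105.1] 1141 [510  99 115  14] [[0.5153, -0.031], [0.5046, -0.0337], [0.4958, 0.0709], [0.5066, 0.0748]]
red [483.  173.5] 9986 [347 155 273  38] [[0.5676, -0.1732], [0.5456, 0.0843], [0.5812, 0.0978], [0.6034, -0.1692]]
above clampB [3.2, 451.9, -0.0, -78.3, 0.2, 0.5] [3.2, 451.9, -0.0, -85.3, 0.2, 0.5]
```

View pics/w14.png

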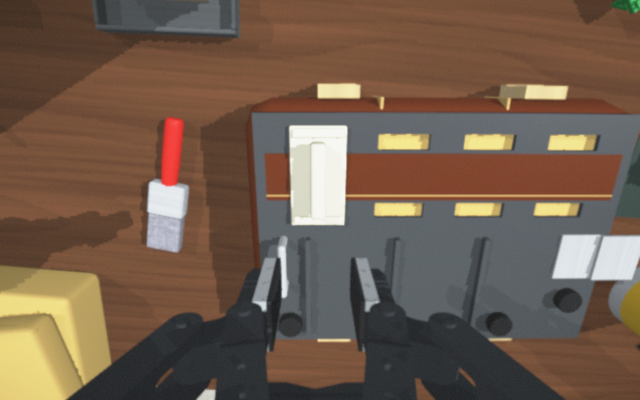

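Clamp 1 is home: a 24 N pull did not move it, and it lies square at station 4. Next clamp B.

```bash
python3 - <<'E'
from h import *
print(rel([.54,.225,.27],173),rel([.50,.1,.27],150))
E
```

```text
[-16.8, 427.8, -18.7, -78.3, 0.2, 0.5] [-16.7, 306.4, -68.7, -55.3, 0.3, 0.4]
```

>>> send_rows([
  [-10,40,0,-8,0,0],
  [-16,90,-5,-17,0,0],
  [-16,140,-8,-26,0,0],
  [-16,190,-10,-35,0,0],
  [-16,240,-12,-44,0,0],
  [-16,290,-14,-53,0.1,0.3],
  [-16,340,-16,-62,0.1,0.3],
  [-16,385,-18,-71,0.2,0.4],
  [-16,420,-19,-78,0.2,0.5],
  [-16,428,-19,-78,0.2,0.5],
], claw=45)

```text
clock: 37.7
tcp_pos: [0.5374, 0.2279, 0.2643]
orientation: [0.529, -0.465, 0.532, 0.471]
wrist_force: [1.1, -0.2, 0.5]
finger_gap: 0.0453
```

```bash
python3 - <<'E'
from h import *
info(); d=cam('wrist','w15.png'); clamps2(d)
print(rel([.5568,.2505,.0328],173))
E
```

```text
t 37.7 tcp [0.5374 0.2279 0.2643] x [-0.009  0.004 -1.   ] jawyaw 172.81 F [ 1.07 -0.24  0.48] gap 0.0453 j [ 0.26  0.33  0.15  1.4   0.01 -1.18]
cl [298.3 185. ] [0.5566 0.2496] 0.0957 0.0514 yaw of perp -5.52 -5.93
cl [429.5 261.9] [0.4092 0.3678] 0.0999 0.0519 yaw of perp 12.42 7.91
cl [ 32. 317.] [0.9371 0.3934] 0.2762 0.0795 yaw of perp -24.69 -7.21
cl [317.2 282.1] [0.5509 0.3778] 0.0984 0.0514 yaw of perp -11.72 -11.84
cl [103.3 320. ] [0.8374 0.3983] 0.0852 0.0831 yaw of perp 37.16 41.48
[231.4, -18.3, 24.5, -0.3, 0.1, -0.5]
```

View pics/w15.png

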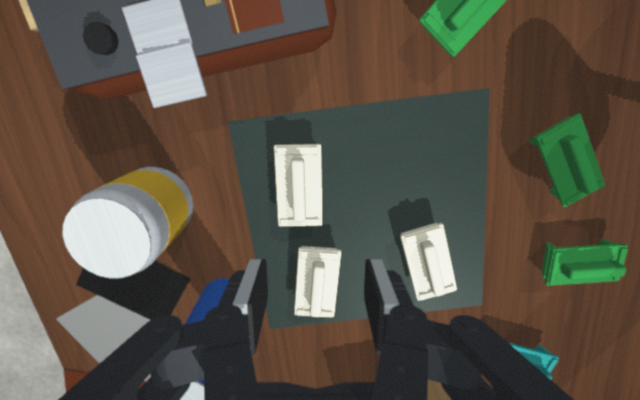

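```bash
python3 - <<'E'
from h import *
print(rel([.5567,.250,.0328],173.6))
E
```

```text
[231.4, -18.2, 24.0, -0.9, 0.2, -0.5]
```

>>> send_rows([
  [40,-10,12,-0.9,0.2,-0.5],
  [90,-18,24,-0.9,0.2,-0.5],
  [140,-18,24,-0.9,0.2,-0.5],
  [180,-18,24,-0.9,0.2,-0.5],
  [205,-18,24,-0.9,0.2,-0.5],
  [220,-18,24,-0.9,0.2,-0.5],
  [228,-18,24,-0.9,0.2,-0.5],
  [231,-18,24,-0.9,0.2,-0.5],
  [231,-18,24,-0.9,0.2,-0.5],
  [231,-18,24,-0.9,0.2,-0.5],
])

```text
clock: 39.0
tcp_pos: [0.5578, 0.2485, 0.0346]
orientation: [0.528, -0.472, 0.527, 0.471]
wrist_force: [-0.5, -0.1, 0.5]
finger_gap: 0.045
```

```bash
python3 - <<'E'
from h import *
info(); print(rel([.5567,.250,.0328],173.6))
E
```

```text
t 39.0 tcp [0.5578 0.2485 0.0346] x [ 0.002 -0.    -1.   ] jawyaw 173.56 F [-0.52 -0.1   0.5 ] gap 0.045 j [ 0.29  0.5  -0.17  0.9  -0.   -1.17]
[1.8, 1.3, 1.3, -0.0, -0.0, 0.1]
```

>>> send_rows([
  [1.8,1.3,1.3,0,0,0],
  [1.8,1.3,1.3,0,0,0],
  [1.8,1.3,1.3,0,0,0],
  [1.8,1.3,1.3,0,0,0],
  [1.8,1.3,1.3,0,0,0],
  [1.8,1.3,1.3,0,0,0],
  [1.8,1.3,1.3,0,0,0],
  [1.8,1.3,1.3,0,0,0],
  [1.8,1.3,1.3,0,0,0],
  [1.8,1.3,1.3,0,0,0],
], claw=5, newtons=100)

```text
clock: 40.25
tcp_pos: [0.5562, 0.2499, 0.032]
orientation: [0.527, -0.471, 0.527, 0.471]
wrist_force: [-0.9, 1.0, 4.2]
finger_gap: 0.0114
```

```bash
python3 - <<'E'
from h import *
info(); d=cam('wrist','w16.png'); held(d,.028); print(rel([.5845,-.119,.2],94.67))
E
```

```text
t 40.25 tcp [0.5562 0.2499 0.032 ] x [ 0.001 -0.001 -1.   ] jawyaw 173.56 F [-0.87  0.97  4.23] gap 0.0114 j [ 0.29  0.51 -0.17  0.89 -0.   -1.17]
corners [[255.5, 170.8], [375.7, 170.0]] width 0.052 mid in tool y,z [  0.89 -49.23] skew deg -0.32
[-167.8, -69.6, -363.5, 78.9, 0.0, 0.1]
```

View pics/w16.png

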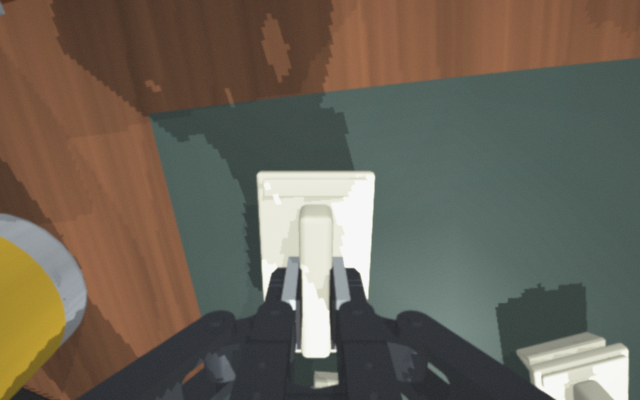

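>>> send_rows([
  [-15,0,0,0,0,0],
  [-60,0,0,0,0,0],
  [-120,-5,-15,0,0,0],
  [-165,-12,-55,8,0,0],
  [-175,-20,-100,18,0,0],
  [-175,-28,-145,27,0,0],
  [-175,-36,-190,36,0,0],
  [-175,-45,-235,45,0,0],
  [-175,-54,-280,54,0,0],
  [-175,-62,-320,63,0,0],
])

```text
clock: 41.55
tcp_pos: [0.5813, -0.0771, 0.2075]
orientation: [0.696, -0.125, 0.696, 0.124]
wrist_force: [0.6, -0.0, -1.2]
finger_gap: 0.0116
```

```bash
python3 - <<'E'
from h import *
info(); print(rel([.5851,-.1192,.15],94.67))
E
```

```text
t 41.55 tcp [ 0.5813 -0.0771  0.2075] x [ 0.    -0.002 -1.   ] jawyaw 110.21 F [ 0.56 -0.02 -1.16] gap 0.0116 j [-0.27  0.34  0.03  1.26 -0.   -0.62]
[57.6, -40.7, -11.0, 15.5, -0.0, 0.1]
```

>>> send_rows([
  [10,-20,-5,8,0,0],
  [25,-41,-11,15.5,0,0],
  [45,-41,-11,15.5,0,0],
  [57,-41,-11,15.5,0,0],
  [57,-41,-11,15.5,0,0],
  [57,-41,-11,15.5,0,0],
  [57,-41,-11,15.5,0,0],
  [57,-41,-11,15.5,0,0],
  [57,-41,-11,15.5,0,0],
  [57,-41,-11,15.5,0,0],
])

```text
clock: 42.8
tcp_pos: [0.5859, -0.1174, 0.1502]
orientation: [0.707, -0.032, 0.706, 0.031]
wrist_force: [-0.2, 0.6, -0.9]
finger_gap: 0.0114
```

```bash
python3 - <<'E'
from h import *
info(); d=cam('wrist','w17.png'); s=get_state(); held(d,s['tcp_pos'][2]-.004); hem(d)
print(rel([.5851,-.1192,.113],94.67))
E
```

```text
t 42.8 tcp [ 0.5859 -0.1174  0.1502] x [ 0.001 -0.001 -1.   ] jawyaw 95.06 F [-0.23  0.65 -0.86] gap 0.0114 j [-0.33  0.39 -0.04  1.14 -0.   -0.42]
corners [[255.4, 170.3], [375.3, 170.6]] width 0.0519 mid in tool y,z [ -0.47 -49.49] skew deg 0.17
pale [229.5  93.5] 1347 [ 0.5104 -0.1765] [0.0109 0.0414]
pale [510.2  95.9] 1174 [ 0.4964 -0.007 ] [0.0114 0.0498]
pale [284.1 109.8] 83 [ 0.5171 -0.1431] [0.0034 0.0098]
pale [465.7 112. ] 67 [ 0.5083 -0.0322] [0.0026 0.0097]
pale [314.  163.5] 1103 [ 0.5486 -0.1221] [0.0097 0.0457]
pale [435.5 167.5] 1449 [ 0.5443 -0.0439] [0.0139 0.0455]
pale [555.  168.5] 1320 [0.5378 0.0343] [0.0144 0.0435]
pale [425.  259.5] 975 [ 0.6101 -0.0382] [0.0119 0.045 ]
pale [534.5 259.5] 913 [0.6035 0.04  ] [0.0123 0.044 ]
red [371.1 113.8] 8907 [108 103 527  24] [[0.5334, -0.2514], [0.5208, -0.25], [0.4942, 0.0715], [0.5065, 0.0761]]
red [136.1 210.6] 1513 [118 184  37  54] [[0.5732, -0.2489], [0.5687, -0.2299], [0.6089, -0.227], [0.6139, -0.247]]
red [245.2 211.5] 1025 [234 185  24  54] [[0.5671, -0.1731], [0.5652, -0.1596], [0.6033, -0.1564], [0.6055, -0.1706]]
red [499.5 212.5] 13003 [373 186 254  54] [[0.5598, -0.0826], [0.5447, 0.0854], [0.582, 0.1], [0.5971, -0.0773]]
[37.2, -1.8, -0.9, 0.4, 0.0, 0.0]
```

View pics/w17.png

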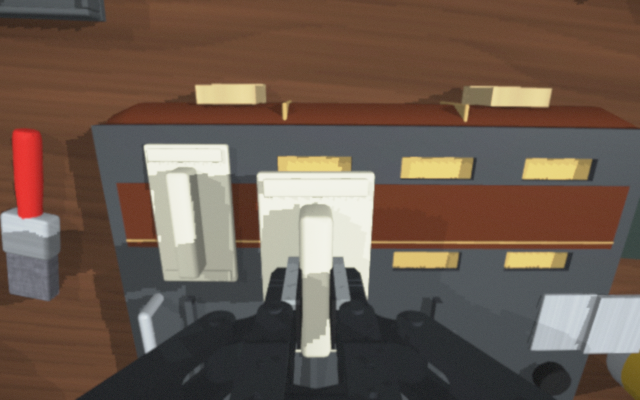

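>>> send_rows([
  [5,-1.8,-0.9,0.4,0,0],
  [15,-1.8,-0.9,0.4,0,0],
  [25,-1.8,-0.9,0.4,0,0],
  [32,-1.8,-0.9,0.4,0,0],
  [37,-1.8,-0.9,0.4,0,0],
  [37,-1.8,-0.9,0.4,0,0],
  [37,-1.8,-0.9,0.4,0,0],
  [37,-1.8,-0.9,0.4,0,0],
  [37,-1.8,-0.9,0.4,0,0],
  [37,-1.8,-0.9,0.4,0,0],
])

```text
clock: 44.1
tcp_pos: [0.5852, -0.1193, 0.1133]
orientation: [0.707, -0.029, 0.706, 0.028]
wrist_force: [-0.2, 0.2, -1.2]
finger_gap: 0.0115
```

```bash
python3 - <<'E'
from h import *
info(); print(rel([.5851,-.1192,.101],94.67))
E
```

```text
t 44.1 tcp [ 0.5852 -0.1193  0.1133] x [ 0.001 -0.001 -1.   ] jawyaw 94.66 F [-0.24  0.21 -1.23] gap 0.0115 j [-0.34  0.41 -0.1   1.05 -0.   -0.42]
[12.3, 0.1, -0.1, -0.0, 0.0, 0.1]
```

>>> send_rows([
  [2,0,0,0,0,0],
  [4,0,0,0,0,0],
  [6,0,0,0,0,0],
  [8,0,0,0,0,0],
  [9,0,0,0,0,0],
  [10,0,0,0,0,0],
  [11,0,0,0,0,0],
  [12,0,0,0,0,0],
  [13,0,0,0,0,0],
  [13,0,0,0,0,0],
])

```text
clock: 45.35
tcp_pos: [0.5851, -0.1193, 0.1003]
orientation: [0.707, -0.029, 0.706, 0.028]
wrist_force: [-0.5, 0.1, 0.8]
finger_gap: 0.0113
```

```bash
python3 - <<'E'
from h import *
info()
E
```

```text
t 45.35 tcp [ 0.5851 -0.1193  0.1003] x [ 0.    -0.001 -1.   ] jawyaw 94.66 F [-0.47  0.12  0.8 ] gap 0.0113 j [-0.34  0.42 -0.12  1.02 -0.   -0.42]
```

Entered freely. Push home: 15 mm, plus a little to seat.

>>> send_rows([
  [2,0,0,0,0,0],
  [4,0,0,0,0,0],
  [6,0,0,0,0,0],
  [8,0,0,0,0,0],
  [10,0,0,0,0,0],
  [12,0,0,0,0,0],
  [14,0,0,0,0,0],
  [15,0,0,0,0,0],
  [16,0,0,0,0,0],
  [16,0,0,0,0,0],
])

```text
clock: 46.6
tcp_pos: [0.5851, -0.1193, 0.085]
orientation: [0.707, -0.029, 0.706, 0.028]
wrist_force: [-2.9, -0.2, 9.9]
finger_gap: 0.0112
```

```bash
python3 - <<'E'
from h import *
info()
E
```

```text
t 46.6 tcp [ 0.5851 -0.1193  0.085 ] x [ 0.001 -0.001 -1.   ] jawyaw 94.65 F [-2.87 -0.23  9.89] gap 0.0112 j [-0.34  0.43 -0.15  0.99 -0.   -0.42]
```

>>> send_rows([
  [-2,0,0,0,0,0],
  [-4,0,0,0,0,0],
  [-4,0,0,0,0,0],
  [-4,0,0,0,0,0],
  [-4,0,0,0,0,0],
  [-4,0,0,0,0,0],
  [-4,0,0,0,0,0],
  [-4,0,0,0,0,0],
  [-4,0,0,0,0,0],
  [-4,0,0,0,0,0],
])

```text
clock: 47.85
tcp_pos: [0.5847, -0.119, 0.0864]
orientation: [0.706, -0.029, 0.707, 0.029]
wrist_force: [5.3, -1.8, -18.0]
finger_gap: 0.0112
```

>>> send_rows([
  [2,0,0,0,0,0],
  [2,0,0,0,0,0],
  [2,0,0,0,0,0],
  [2,0,0,0,0,0],
  [2,0,0,0,0,0],
  [-10,0,0,0,0,0],
  [-40,0,0,0,0,0],
  [-90,0,0,0,0,0],
  [-140,0,0,0,0,0],
  [-170,0,0,0,0,0],
], claw=32)

```text
clock: 49.1
tcp_pos: [0.5858, -0.1194, 0.2622]
orientation: [0.708, -0.03, 0.705, 0.028]
wrist_force: [1.0, -0.3, 0.4]
finger_gap: 0.0321
```

```bash
python3 - <<'E'
from h import *
info(); d=cam('wrist','w18.png')
print(rel([.49,.33,.27],180))
E
```

```text
t 49.1 tcp [ 0.5858 -0.1194  0.2622] x [ 0.005 -0.002 -1.   ] jawyaw 94.66 F [ 0.98 -0.35  0.36] gap 0.0321 j [-0.33  0.35  0.17  1.39 -0.   -0.42]
[-6.8, 456.1, -60.0, -85.3, 0.2, 0.6]
```

View pics/w18.png

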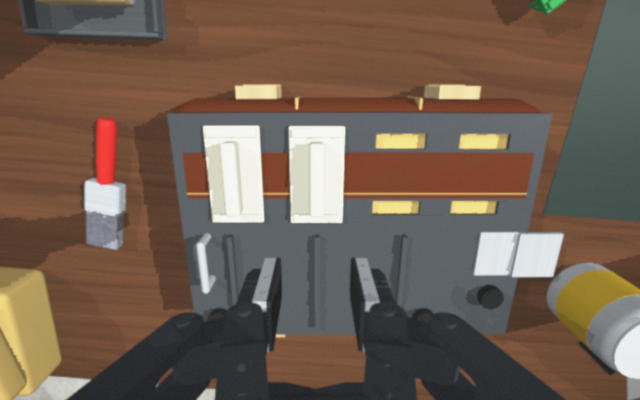

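Second clamp home at station 3 (held against 18 N). On to clamp C.

```bash
python3 - <<'E'
from h import *
print(rel([.51,.35,.27],168))
E
```

```text
[-6.7, 474.4, -38.5, -73.3, 0.3, 0.6]
```

>>> send_rows([
  [-3,45,-2,-7,0,0],
  [-7,95,-5,-15,0,0],
  [-7,145,-10,-23,0,0],
  [-7,195,-15,-31,0,0],
  [-7,245,-20,-39,0.1,0.3],
  [-7,295,-24,-47,0.1,0.3],
  [-7,345,-28,-55,0.2,0.4],
  [-7,395,-32,-63,0.2,0.5],
  [-7,440,-36,-71,0.3,0.6],
  [-7,474,-38,-73.3,0.3,0.6],
], claw=45)

```text
clock: 50.4
tcp_pos: [0.508, 0.3521, 0.2654]
orientation: [0.547, -0.443, 0.551, 0.449]
wrist_force: [-0.1, 0.3, 0.4]
finger_gap: 0.0453
```

```bash
python3 - <<'E'
from h import *
info(); d=cam('wrist','w19.png'); clamps2(d)
E
```

```text
t 50.4 tcp [0.508  0.3521 0.2654] x [-0.009  0.004 -1.   ] jawyaw 168.15 F [-0.14  0.3   0.39] gap 0.0453 j [ 0.47  0.4   0.25  1.43  0.01 -0.89]
cl [401.8 160.1] [0.4087 0.3681] 0.0973 0.0517 yaw of perp 12.76 7.81
cl [279.9 193.9] [0.5518 0.3782] 0.0954 0.0512 yaw of perp -10.91 -10.33
cl [ 63.9 275. ] [0.8435 0.4246] 0.1023 0.0903 yaw of perp -44.75 -37.45
cl [  9.5 345.6] [0.9692 0.5177] 0.2015 0.0954 yaw of perp -0.14 15.82
```

View pics/w19.png

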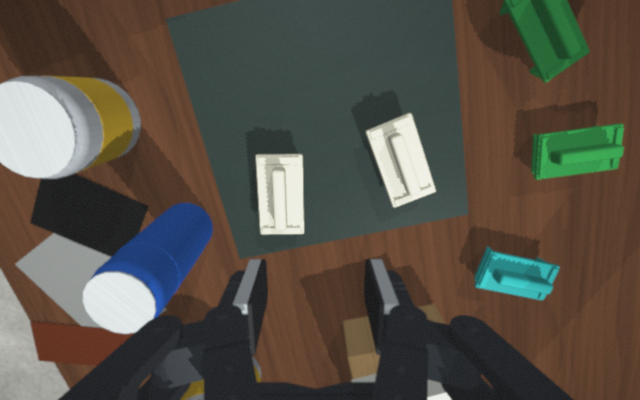

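```bash
python3 - <<'E'
from h import *
print(rel([.552,.3785,.0328],168.8))
E
```

```text
[231.9, -41.7, 30.7, -0.5, 0.2, -0.6]
```

>>> send_rows([
  [30,-20,15,-0.5,0.2,-0.6],
  [80,-42,31,-0.5,0.2,-0.6],
  [130,-42,31,-0.5,0.2,-0.6],
  [175,-42,31,-0.5,0.2,-0.6],
  [205,-42,31,-0.5,0.2,-0.6],
  [220,-42,31,-0.5,0.2,-0.6],
  [228,-42,31,-0.5,0.2,-0.6],
  [231,-42,31,-0.5,0.2,-0.6],
  [231,-42,31,-0.5,0.2,-0.6],
  [231,-42,31,-0.5,0.2,-0.6],
])

```text
clock: 51.7
tcp_pos: [0.5546, 0.3729, 0.0345]
orientation: [0.548, -0.448, 0.548, 0.447]
wrist_force: [1.2, 0.8, 0.4]
finger_gap: 0.0451
```

```bash
python3 - <<'E'
from h import *
info(); print(rel([.552,.3785,.0328],168.8))
E
```

```text
t 51.7 tcp [0.5546 0.3729 0.0345] x [ 0.001 -0.001 -1.   ] jawyaw 168.46 F [1.23 0.84 0.42] gap 0.0451 j [ 0.47  0.6   0.    0.97 -0.   -0.9 ]
[1.7, 3.7, 5.0, -0.3, -0.1, 0.1]
```

>>> send_rows([
  [1,3.7,5,-0.3,0,0],
  [1.8,3.7,5,-0.3,0,0],
  [1.8,3.7,5,-0.3,0,0],
  [1.8,3.7,5,-0.3,0,0],
  [1.8,3.7,5,-0.3,0,0],
  [1.8,3.7,5,-0.3,0,0],
  [1.8,3.7,5,-0.3,0,0],
  [1.8,3.7,5,-0.3,0,0],
  [1.8,3.7,5,-0.3,0,0],
  [1.8,3.7,5,-0.3,0,0],
])

```text
clock: 52.95
tcp_pos: [0.5513, 0.3782, 0.0315]
orientation: [0.546, -0.449, 0.547, 0.448]
wrist_force: [0.2, -0.1, 0.3]
finger_gap: 0.0451
```

>>> send_rows([
  [0,0,0,0,0,0],
  [0,0,0,0,0,0],
  [0,0,0,0,0,0],
  [0,0,0,0,0,0],
  [0,0,0,0,0,0],
  [0,0,0,0,0,0],
  [0,0,0,0,0,0],
  [0,0,0,0,0,0],
  [0,0,0,0,0,0],
  [0,0,0,0,0,0],
], claw=5, newtons=100)

```text
clock: 54.2
tcp_pos: [0.5515, 0.3782, 0.0317]
orientation: [0.546, -0.449, 0.547, 0.448]
wrist_force: [-0.1, -0.3, 2.6]
finger_gap: 0.0115
```

```bash
python3 - <<'E'
from h import *
info(); d=cam('wrist','w20.png'); held(d,.028); print(rel([.57,-.03,.2],94.67))
E
```

```text
t 54.2 tcp [0.5515 0.3782 0.0317] x [ 0.    -0.002 -1.   ] jawyaw 168.76 F [-0.13 -0.3   2.59] gap 0.0115 j [ 0.48  0.61  0.    0.97 -0.   -0.89]
corners [[256.0, 172.5], [375.3, 172.5]] width 0.0516 mid in tool y,z [  0.83 -48.38] skew deg 0.02
[-167.5, -97.8, -397.1, 74.1, -0.1, 0.1]
```

View pics/w20.png

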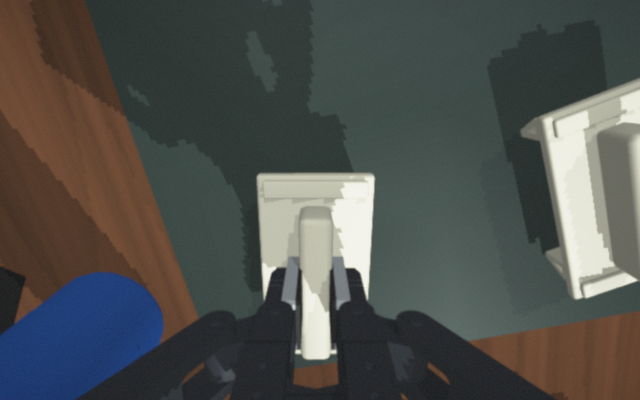

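>>> send_rows([
  [-15,0,0,0,0,0],
  [-60,0,0,0,0,0],
  [-120,0,-10,0,0,0],
  [-165,-10,-50,6,0,0],
  [-175,-22,-100,15,0,0],
  [-175,-34,-150,25,0,0],
  [-175,-46,-200,35,0,0],
  [-175,-58,-250,45,0,0],
  [-175,-72,-300,55,0,0],
  [-175,-85,-350,65,0,0],
])

```text
clock: 55.5
tcp_pos: [0.5663, 0.0173, 0.2081]
orientation: [0.702, -0.083, 0.702, 0.082]
wrist_force: [0.2, -0.1, -1.3]
finger_gap: 0.0112
```

```bash
python3 - <<'E'
from h import *
info(); print(rel([.578,-.0394,.15],94.67))
E
```

```text
t 55.5 tcp [0.5663 0.0173 0.2081] x [ 0.    -0.002 -1.   ] jawyaw 103.44 F [ 0.23 -0.07 -1.32] gap 0.0112 j [-0.11  0.3  -0.02  1.24 -0.   -0.34]
[58.2, -57.7, -1.8, 8.8, -0.0, 0.1]
```

>>> send_rows([
  [5,-25,-1,5,0,0],
  [15,-50,-2,8.8,0,0],
  [35,-58,-2,8.8,0,0],
  [50,-58,-2,8.8,0,0],
  [57,-58,-2,8.8,0,0],
  [57,-58,-2,8.8,0,0],
  [57,-58,-2,8.8,0,0],
  [57,-58,-2,8.8,0,0],
  [57,-58,-2,8.8,0,0],
  [57,-58,-2,8.8,0,0],
])

```text
clock: 56.75
tcp_pos: [0.5785, -0.0382, 0.1507]
orientation: [0.706, -0.031, 0.706, 0.03]
wrist_force: [-0.6, 0.7, -0.9]
finger_gap: 0.0115
```

```bash
python3 - <<'E'
from h import *
info(); d=cam('wrist','w21.png'); s=get_state(); held(d,s['tcp_pos'][2]-.004); hem(d)
print(rel([.578,-.0394,.113],94.67))
E
```

```text
t 56.75 tcp [ 0.5785 -0.0382  0.1507] x [ 0.    -0.002 -1.   ] jawyaw 94.96 F [-0.6   0.71 -0.88] gap 0.0115 j [-0.2   0.36 -0.09  1.12 -0.   -0.29]
corners [[255.4, 172.5], [375.2, 172.5]] width 0.052 mid in tool y,z [ -0.46 -48.56] skew deg 0.02
pale [126.5  96.2] 1411 [ 0.5096 -0.1602] [0.02   0.0563]
pale [400.9  95.6] 1198 [0.4952 0.0058] [0.0115 0.0398]
pale [345.5 112.5] 61 [ 0.508  -0.0265] [0.0018 0.0089]
pale [314.5 165.5] 1104 [ 0.5426 -0.0426] [0.0098 0.0453]
pale [436. 168.] 1339 [0.5373 0.0357] [0.0133 0.045 ]
pale [425.5 260. ] 919 [0.6033 0.0414] [0.0112 0.0444]
red [261.  114.7] 8967 [  0 105 523  21] [[0.5324, -0.2423], [0.5201, -0.2399], [0.494, 0.0804], [0.5056, 0.0836]]
red [ 22.6 211.3] 1285 [  3 185  39  53] [[0.5737, -0.2489], [0.5676, -0.232], [0.6085, -0.2273], [0.6154, -0.245]]
red [134.6 212. ] 1747 [114 186  42  53] [[0.5672, -0.173], [0.5619, -0.1507], [0.6023, -0.1476], [0.6082, -0.1713]]
red [441.5 213.5] 6962 [373 187 138  54] [[0.5532, -0.0033], [0.5453, 0.0865], [0.5826, 0.0966], [0.5907, 0.0019]]
[37.6, -1.0, -0.5, 0.3, -0.0, 0.1]
```

View pics/w21.png

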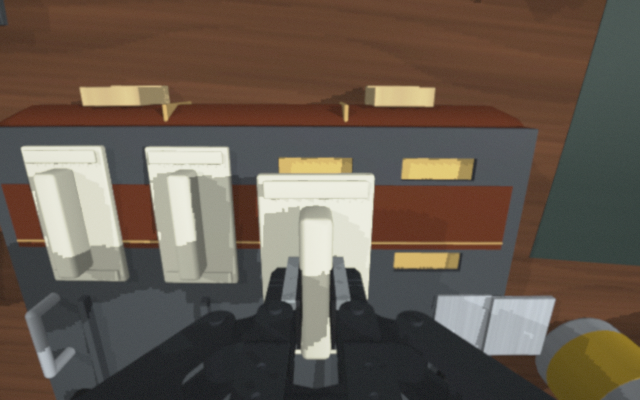

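>>> send_rows([
  [8,-1,-0.5,0.3,0,0],
  [20,-1,-0.5,0.3,0,0],
  [30,-1,-0.5,0.3,0,0],
  [36,-1,-0.5,0.3,0,0],
  [38,-1,-0.5,0.3,0,0],
  [40,-1,-0.5,0.3,0,0],
  [43,-1,-0.5,0.3,0,0],
  [46,-1,-0.5,0.3,0,0],
  [49,-1,-0.5,0.3,0,0],
  [50,-1,-0.5,0.3,0,0],
])

```text
clock: 58.05
tcp_pos: [0.5778, -0.0394, 0.1002]
orientation: [0.706, -0.029, 0.707, 0.028]
wrist_force: [-0.7, 0.1, -0.2]
finger_gap: 0.0117
```

```bash
python3 - <<'E'
from h import *
info()
E
```

```text
t 58.05 tcp [ 0.5778 -0.0394  0.1002] x [-0.001 -0.002 -1.   ] jawyaw 94.66 F [-0.73  0.08 -0.21] gap 0.0117 j [-0.21  0.39 -0.17  1.01 -0.   -0.29]
```

>>> send_rows([
  [2,0,0,0,0,0],
  [4,0,0,0,0,0],
  [6,0,0,0,0,0],
  [8,0,0,0,0,0],
  [10,0,0,0,0,0],
  [12,0,0,0,0,0],
  [14,0,0,0,0,0],
  [15,0,0,0,0,0],
  [16,0,0,0,0,0],
  [16.5,0,0,0,0,0],
])

```text
clock: 59.3
tcp_pos: [0.5779, -0.0395, 0.0847]
orientation: [0.706, -0.029, 0.707, 0.028]
wrist_force: [-3.3, -0.3, 11.9]
finger_gap: 0.0114
```

```bash
python3 - <<'E'
from h import *
info()
E
```

```text
t 59.3 tcp [ 0.5779 -0.0395  0.0847] x [-0.    -0.002 -1.   ] jawyaw 94.65 F [-3.34 -0.31 11.88] gap 0.0114 j [-0.21  0.4  -0.19  0.97 -0.   -0.29]
```

Seated at the predicted height. Tug, then release.

>>> send_rows([
  [-2,0,0,0,0,0],
  [-4,0,0,0,0,0],
  [-4.5,0,0,0,0,0],
  [-4.5,0,0,0,0,0],
  [-4.5,0,0,0,0,0],
  [-4.5,0,0,0,0,0],
  [-4.5,0,0,0,0,0],
  [-4.5,0,0,0,0,0],
  [-4.5,0,0,0,0,0],
  [-4.5,0,0,0,0,0],
])

```text
clock: 60.55
tcp_pos: [0.5772, -0.0393, 0.0861]
orientation: [0.705, -0.029, 0.708, 0.028]
wrist_force: [5.1, -1.9, -17.9]
finger_gap: 0.0113
```

>>> send_rows([
  [2,0,0,0,0,0],
  [2,0,0,0,0,0],
  [2,0,0,0,0,0],
  [2,0,0,0,0,0],
  [2,0,0,0,0,0],
  [-10,0,0,0,0,0],
  [-40,0,0,0,0,0],
  [-90,0,0,0,0,0],
  [-140,0,0,0,0,0],
  [-170,0,0,0,0,0],
], claw=32)

```text
clock: 61.8
tcp_pos: [0.5788, -0.0391, 0.2625]
orientation: [0.708, -0.03, 0.705, 0.028]
wrist_force: [0.3, -0.2, -1.1]
finger_gap: 0.0323
```

```bash
python3 - <<'E'
from h import *
info(); d=cam('wrist','w22.png')
print(rel([.42,.33,.27],190))
E
```

```text
t 61.8 tcp [ 0.5788 -0.0391  0.2625] x [ 0.004 -0.003 -1.   ] jawyaw 94.66 F [ 0.33 -0.2  -1.11] gap 0.0323 j [-0.2   0.31  0.12  1.37 -0.   -0.29]
[-6.9, 381.2, -129.4, 84.7, 0.6, -0.1]
```

View pics/w22.png

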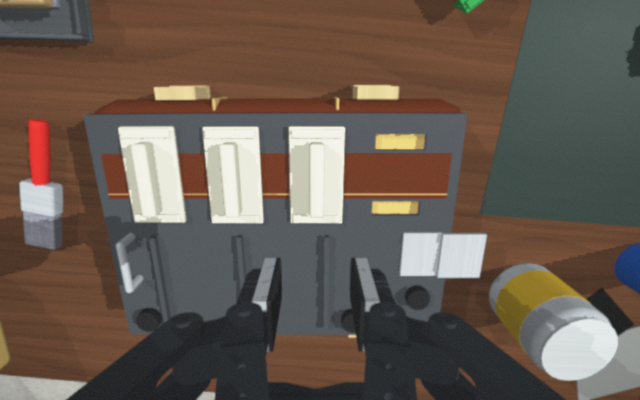

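Three clamps home. Last one, D.

```bash
python3 - <<'E'
from h import *
print(rel([.42,.38,.27],10))
E
```

```text
[-7.1, 431.0, -125.3, 84.7, 0.6, -0.1]
```

>>> send_rows([
  [-3,45,-12,8,0,0],
  [-7,95,-26,17,0,0],
  [-7,145,-40,26,0,0],
  [-7,195,-55,35,0,0],
  [-7,245,-70,44,0.3,0],
  [-7,295,-84,53,0.3,0],
  [-7,345,-98,62,0.5,0],
  [-7,390,-112,71,0.5,0],
  [-7,425,-122,80,0.6,0],
  [-7,431,-125,84.7,0.6,0],
], claw=45)

```text
clock: 63.1
tcp_pos: [0.4172, 0.3825, 0.265]
orientation: [0.539, 0.454, 0.544, -0.455]
wrist_force: [0.2, 0.0, -0.3]
finger_gap: 0.0453
```

>>> send_rows([
  [0,0,0,0,0,0],
  [0,0,0,0,0,0],
  [0,0,0,0,0,0],
  [0,0,0,0,0,0],
  [0,0,0,0,0,0],
  [0,0,0,0,0,0],
  [0,0,0,0,0,0],
  [0,0,0,0,0,0],
  [0,0,0,0,0,0],
  [0,0,0,0,0,0],
])

```text
clock: 64.35
tcp_pos: [0.4184, 0.3804, 0.2646]
orientation: [0.539, 0.454, 0.544, -0.455]
wrist_force: [0.2, -0.2, -0.1]
finger_gap: 0.0449
```

```bash
python3 - <<'E'
from h import *
info(); d=cam('wrist','w23.png'); clamps2(d); print(rel([.409,.3685,.0325],10.5))
E
```

```text
t 64.35 tcp [0.4184 0.3804 0.2646] x [-0.008  0.004 -1.   ] jawyaw 9.96 F [ 0.18 -0.18 -0.14] gap 0.0449 j [0.59 0.29 0.1  1.38 0.01 1.99]
cl [630. 146.] [0.7568 0.4632] 0.0927 0.02 yaw of perp 26.23 10.77
cl [307. 173.] [0.4079 0.369 ] 0.0967 0.052 yaw of perp 10.75 9.98
cl [ 34.5 346.5] [0.0739 0.0569] 0.175 0.0949 yaw of perp -3.81 11.04
[232.1, -9.7, 11.3, -0.5, -0.3, 0.4]
```

View pics/w23.png

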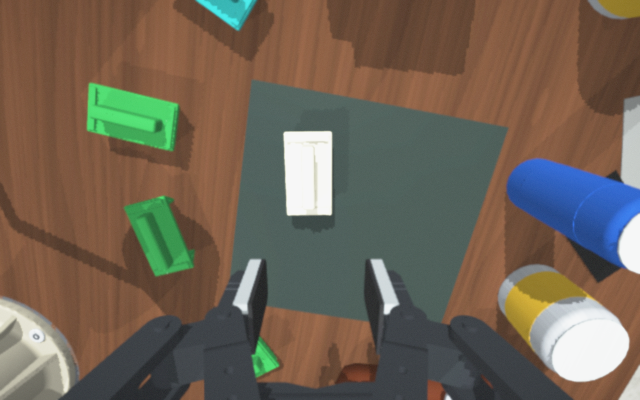

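>>> send_rows([
  [40,-10,11,-0.5,-0.3,0.4],
  [90,-10,11,-0.5,-0.3,0.4],
  [140,-10,11,-0.5,-0.3,0.4],
  [180,-10,11,-0.5,-0.3,0.4],
  [205,-10,11,-0.5,-0.3,0.4],
  [220,-10,11,-0.5,-0.3,0.4],
  [228,-10,11,-0.5,-0.3,0.4],
  [231,-10,11,-0.5,-0.3,0.4],
  [231,-10,11,-0.5,-0.3,0.4],
  [231,-10,11,-0.5,-0.3,0.4],
])

```text
clock: 65.65
tcp_pos: [0.4092, 0.3691, 0.0344]
orientation: [0.544, 0.453, 0.543, -0.452]
wrist_force: [0.2, 0.3, -0.2]
finger_gap: 0.045
```

```bash
python3 - <<'E'
from h import *
info(); print(rel([.4085,.3688,.0325],10.5))
E
```

```text
t 65.65 tcp [0.4092 0.3691 0.0344] x [ 0.001  0.001 -1.   ] jawyaw 10.46 F [ 0.24  0.3  -0.2 ] gap 0.045 j [ 0.59  0.41 -0.33  0.83 -0.    1.98]
[1.9, -0.8, 0.1, -0.0, -0.0, -0.1]
```

>>> send_rows([
  [1.9,-0.5,0,0,0,0],
  [1.9,-0.5,0,0,0,0],
  [1.9,-0.5,0,0,0,0],
  [1.9,-0.5,0,0,0,0],
  [1.9,-0.5,0,0,0,0],
  [1.9,-0.5,0,0,0,0],
  [1.9,-0.5,0,0,0,0],
  [1.9,-0.5,0,0,0,0],
  [1.9,-0.5,0,0,0,0],
  [1.9,-0.5,0,0,0,0],
], claw=5, newtons=100)

```text
clock: 66.9
tcp_pos: [0.4083, 0.3686, 0.0318]
orientation: [0.544, 0.452, 0.543, -0.452]
wrist_force: [0.6, -0.5, 4.5]
finger_gap: 0.0115
```

```bash
python3 - <<'E'
from h import *
info(); d=cam('wrist','w24.png'); held(d,.028); print(rel([.56,.05,.21],94.67))
E
```

```text
t 66.9 tcp [0.4083 0.3686 0.0318] x [ 0. -0. -1.] jawyaw 10.46 F [ 0.63 -0.52  4.54] gap 0.0115 j [ 0.59  0.41 -0.34  0.83 -0.    1.98]
corners [[255.6, 168.5], [375.7, 168.5]] width 0.0519 mid in tool y,z [ -0.82 -49.13] skew deg 0.01
[-178.0, 91.4, 341.0, -84.2, 0.0, -0.0]
```

View pics/w24.png

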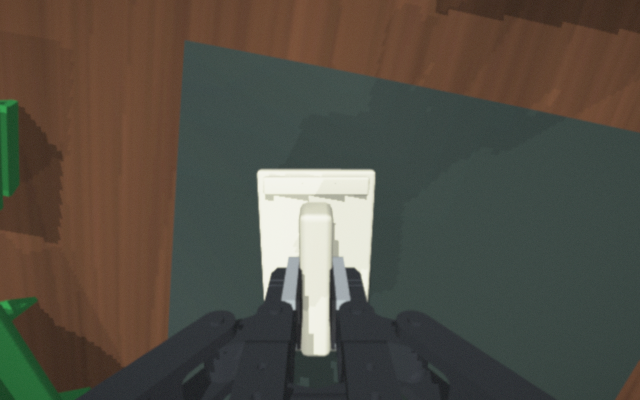

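>>> send_rows([
  [-15,0,0,0,0,0],
  [-60,0,0,0,0,0],
  [-120,0,10,0,0,0],
  [-165,10,45,-8,0,0],
  [-178,22,90,-18,0,0],
  [-178,34,135,-28,0,0],
  [-178,48,180,-38,0,0],
  [-178,62,225,-48,0,0],
  [-178,76,275,-58,0,0],
  [-178,88,325,-68,0,0],
])

```text
clock: 68.2
tcp_pos: [0.5538, 0.0637, 0.2101]
orientation: [0.704, 0.069, 0.704, -0.069]
wrist_force: [0.1, -0.7, -0.6]
finger_gap: 0.0118
```

```bash
python3 - <<'E'
from h import *
info(); print(rel([.572,.0403,.15],94.67))
E
```

```text
t 68.2 tcp [0.5538 0.0637 0.2101] x [-0.001  0.    -1.   ] jawyaw 78.8 F [ 0.13 -0.72 -0.65] gap 0.0118 j [-0.03  0.29 -0.04  1.24  0.    0.17]
[60.1, -19.4, 22.5, -15.9, -0.0, -0.0]
```

>>> send_rows([
  [5,-10,11,-8,0,0],
  [15,-19,22,-16,0,0],
  [35,-19,22,-16,0,0],
  [50,-19,22,-16,0,0],
  [58,-19,22,-16,0,0],
  [58,-19,22,-16,0,0],
  [58,-19,22,-16,0,0],
  [58,-19,22,-16,0,0],
  [58,-19,22,-16,0,0],
  [58,-19,22,-16,0,0],
])

```text
clock: 69.45
tcp_pos: [0.5716, 0.042, 0.1521]
orientation: [0.707, -0.028, 0.706, 0.027]
wrist_force: [-0.4, -0.3, -1.0]
finger_gap: 0.0118
```

```bash
python3 - <<'E'
from h import *
info(); d=cam('wrist','w25.png'); s=get_state(); held(d,s['tcp_pos'][2]-.004); hem(d)
print(rel([.572,.0403,.113],94.67))
E
```

```text
t 69.45 tcp [0.5716 0.042  0.1521] x [ 0.001 -0.    -1.   ] jawyaw 94.46 F [-0.37 -0.3  -1.03] gap 0.0118 j [-0.07  0.34 -0.11  1.12 -0.   -0.14]
corners [[256.0, 168.5], [375.9, 168.5]] width 0.0518 mid in tool y,z [ -0.21 -50.29] skew deg 0.05
pale [283.5  96. ] 1184 [0.4945 0.0161] [0.0116 0.0356]
pale [35.7 98.3] 744 [ 0.5066 -0.1373] [0.0111 0.0463]
pale [223.4 112.9] 93 [ 0.5073 -0.0205] [0.0045 0.0098]
pale [ 47.9 114.8] 85 [ 0.5162 -0.1309] [0.0036 0.0098]
pale [313.  163.5] 801 [0.5347 0.0371] [0.0072 0.0449]
red [202.9 115.7] 6972 [  0 105 407  24] [[0.5136, -0.1605], [0.493, 0.0906], [0.5051, 0.0927], [0.5264, -0.1629]]
red [134.3 213. ] 1788 [113 187  43  53] [[0.5603, -0.0939], [0.5549, -0.0708], [0.5957, -0.0678], [0.6018, -0.0922]]
red [246.  213.1] 1005 [234 187  25  53] [[0.5542, -0.0137], [0.5522, 0.0005], [0.5901, 0.0034], [0.5922, -0.0116]]
red [ 19.4 213.8] 1513 [  0 188  42  52] [[0.5674, -0.1735], [0.5605, -0.1523], [0.6023, -0.1492], [0.6102, -0.1715]]
[38.9, -1.7, 0.4, -0.2, 0.0, 0.0]
```

View pics/w25.png

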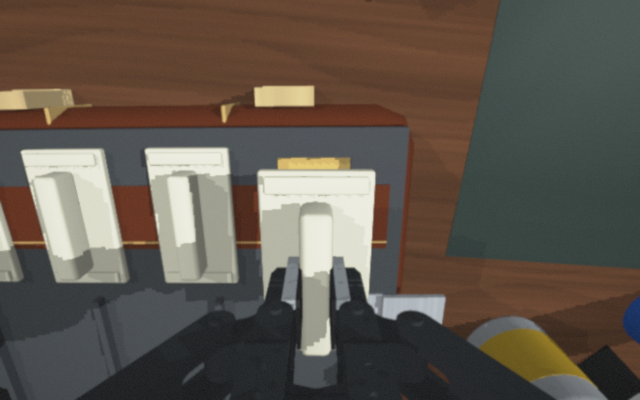

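>>> send_rows([
  [8,-1.8,0.7,-0.2,0,0],
  [20,-1.8,0.7,-0.2,0,0],
  [30,-1.8,0.7,-0.2,0,0],
  [36,-1.8,0.7,-0.2,0,0],
  [39,-1.8,0.7,-0.2,0,0],
  [42,-1.8,0.7,-0.2,0,0],
  [45,-1.8,0.7,-0.2,0,0],
  [48,-1.8,0.7,-0.2,0,0],
  [50,-1.8,0.7,-0.2,0,0],
  [51,-1.8,0.7,-0.2,0,0],
])

```text
clock: 70.75
tcp_pos: [0.5725, 0.0402, 0.1008]
orientation: [0.707, -0.029, 0.706, 0.029]
wrist_force: [1.3, -0.2, -0.2]
finger_gap: 0.0115
```

```bash
python3 - <<'E'
from h import *
info()
E
```

```text
t 70.75 tcp [0.5725 0.0402 0.1008] x [ 0. -0. -1.] jawyaw 94.66 F [ 1.34 -0.15 -0.23] gap 0.0115 j [-0.07  0.38 -0.19  1.   -0.   -0.15]
```

>>> send_rows([
  [2,0,0,0,0,0],
  [4,0,0,0,0,0],
  [6,0,0,0,0,0],
  [8,0,0,0,0,0],
  [10,0,0,0,0,0],
  [12,0,0,0,0,0],
  [14,0,0,0,0,0],
  [15.5,0,0,0,0,0],
  [16.5,0,0,0,0,0],
  [17,0,0,0,0,0],
])

```text
clock: 72.0
tcp_pos: [0.5724, 0.0403, 0.0849]
orientation: [0.707, -0.029, 0.706, 0.029]
wrist_force: [-2.8, 0.6, 13.8]
finger_gap: 0.0114
```

```bash
python3 - <<'E'
from h import *
info()
E
```

```text
t 72.0 tcp [0.5724 0.0403 0.0849] x [ 0.001 -0.    -1.   ] jawyaw 94.66 F [-2.84  0.59 13.8 ] gap 0.0114 j [-0.07  0.39 -0.21  0.97 -0.   -0.15]
```

Seated at 0.0849 (predicted 0.0848). Tug and release.

>>> send_rows([
  [-2,0,0,0,0,0],
  [-4,0,0,0,0,0],
  [-5,0,0,0,0,0],
  [-5,0,0,0,0,0],
  [-5,0,0,0,0,0],
  [-5,0,0,0,0,0],
  [-5,0,0,0,0,0],
  [-5,0,0,0,0,0],
  [-5,0,0,0,0,0],
  [-5,0,0,0,0,0],
])

```text
clock: 73.25
tcp_pos: [0.5715, 0.0403, 0.0864]
orientation: [0.705, -0.029, 0.708, 0.029]
wrist_force: [5.5, 1.4, -19.2]
finger_gap: 0.0113
```

>>> send_rows([
  [2,0,0,0,0,0],
  [2,0,0,0,0,0],
  [2,0,0,0,0,0],
  [2,0,0,0,0,0],
  [2,0,0,0,0,0],
  [-10,0,0,0,0,0],
  [-40,0,0,0,0,0],
  [-90,-20,0,0,0,0],
  [-140,-60,0,0,0,0],
  [-180,-110,0,0,0,0],
], claw=32)

```text
clock: 74.5
tcp_pos: [0.5814, -0.0674, 0.2704]
orientation: [0.708, -0.03, 0.705, 0.029]
wrist_force: [1.9, -0.5, 0.3]
finger_gap: 0.0324
```

>>> send_rows([
  [0,0,0,0,0,0],
  [0,0,0,0,0,0],
  [0,0,0,0,0,0],
  [0,0,0,0,0,0],
  [0,0,0,0,0,0],
  [0,0,0,0,0,0],
  [0,0,0,0,0,0],
  [0,0,0,0,0,0],
  [0,0,0,0,0,0],
  [0,0,0,0,0,0],
])

```text
clock: 75.75
tcp_pos: [0.581, -0.067, 0.267]
orientation: [0.707, -0.029, 0.706, 0.029]
wrist_force: [0.5, 0.0, 0.3]
finger_gap: 0.032
```

```bash
python3 - <<'E'
from h import *
info(); d=cam('wrist','w26.png'); s=cam('scene','s26.png')
cv2.imwrite('pics/s26z.png',cv2.resize(s['frame'][170:310,130:370],(800,467),interpolation=cv2.INTER_CUBIC))
f=d['frame'];hsv=cv2.cvtColor(f,cv2.COLOR_BGR2HSV);H,S,V=[hsv[...,i].astype(int) for i in range(3)]
m=((S<75)&(V>150)&~((H>85)&(H<130))).astype(np.uint8);m[232:]=0
n,l,st,c=cv2.connectedComponentsWithStats(m)
for i in range(1,n):
    if st[i,4]>1500:
        cs,_=cv2.findContours((l==i).astype(np.uint8),0,2);r=cv2.minAreaRect(cs[0]);P=onz(d,cv2.boxPoints(r),.081)[:,:2];v=P.mean(0)+[.0009,.0001]-MID-[.0009,.0001]
        e=[P[1]-P[0],P[2]-P[1]];L=max(e,key=np.linalg.norm)
        print(np.round(r[0]),'hem x,y',(v@XH).round(4),(v@YH).round(4),[np.linalg.norm(q).round(4) for q in e],'yaw err',((np.degrees(np.arctan2(L[1],L[0]))-HY+90)%180-90).round(2))
E
```

```text
t 75.75 tcp [ 0.581 -0.067  0.267] x [ 0. -0. -1.] jawyaw 94.65 F [0.5  0.04 0.27] gap 0.032 j [-0.25  0.33  0.15  1.4  -0.   -0.33]
[181. 174.] hem x,y -0.001 -0.12 [np.float64(0.0529), np.float64(0.0994)] yaw err 0.3
[262. 174.] hem x,y -0.0005 -0.0408 [np.float64(0.0519), np.float64(0.0965)] yaw err 0.12
[345. 174.] hem x,y -0.0008 0.0403 [np.float64(0.0965), np.float64(0.0514)] yaw err -0.8
[427. 173.] hem x,y -0.0014 0.1203 [np.float64(0.0988), np.float64(0.0524)] yaw err -0.1
```

View pics/w26.png

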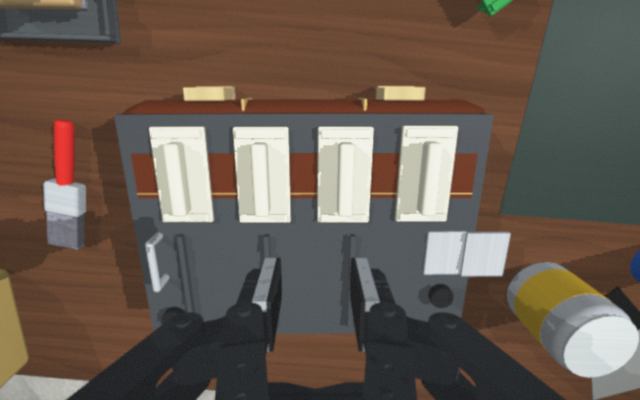

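View pics/s26.png

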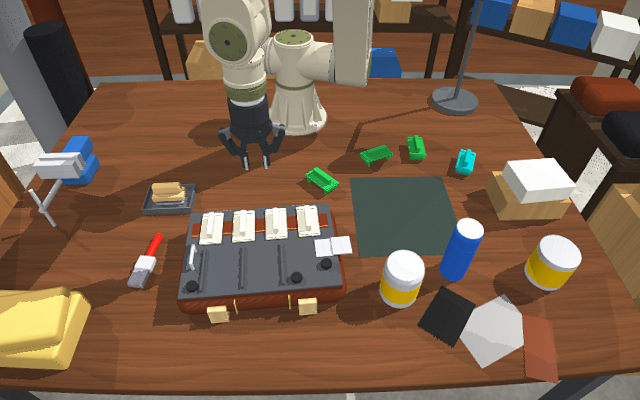

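View pics/s26z.png

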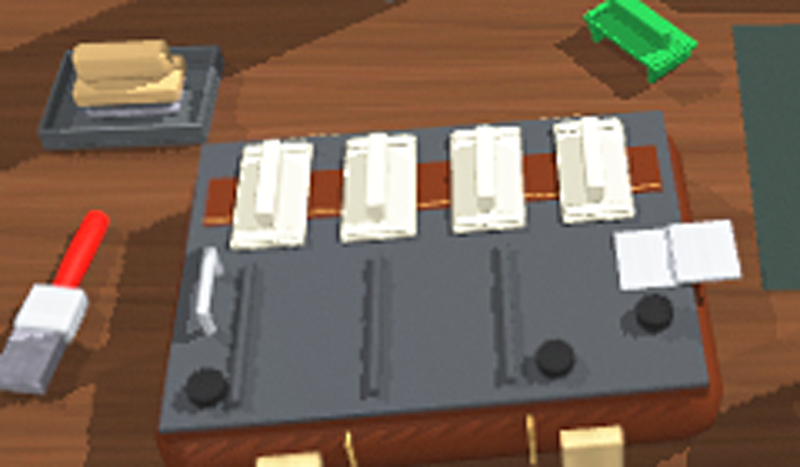

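All four clamps lie at y = ±40 and ±120 mm, within 1.5 mm of centre and less than 1° off square. The block stands in the tray and the robot is clear.

```bash
python3 - <<'E'
from h import *
print(job.hand_in())
E
```

```text
the job is handed in; nothing more can be done
None
```

The job is handed in, at about 76 s on the clock. No verdict comes back, so the results below are my own checks.

- **Hem:** I drew the block along the hem in one stroke from nose to tail (hem y about +0.12 to -0.12 m). Sideways drift was under 2 mm. The load was roughly 9–10 N, taken from the wrist force plus the block's weight. The block now stands on its sole in the tray.
- **Clamps:** four were laid out, and I pressed them into stations 4, 3, 2 and 1 in that order. Each stopped at the predicted home height and held against an 18–24 N upward pull. The final picture puts all four within 1.5 mm of their stations and less than 1° off square. Whether both tabs caught was judged from the pull, not seen directly.
- **Disagreements:** the wrist camera showed a constant offset of about 0.9 mm along x, which I allowed for. One clamp had shifted about 5 mm before I picked it up, so I measured it again first.
- **Left alone:** the glue tin, brush and spray can were not touched, and the gripper is clear above the seat.

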